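Set the cooling-water throttle valve two turns open with the plug-in crank handle

ROBOT

A 6-joint arm with a two-finger parallel gripper is mounted at the origin on the work surface. World frame = base frame: x ahead of the robot, y to its left, z up, the work surface at z = 0. Lengths are in m, angles in rad, forces in N, time in s.
With the tool pointing down it reaches from about 0.225 to 0.875 m from the base axis. Payload 3.4 kg.
Tool frame: the origin (TCP) lies at the very end of the fingers, on their centre line; the grasp point (between the pads) lies 19 mm behind it; z points along the fingers, y is the direction in which the jaws open and shut (so a half turn about z gives the same grasp; the last joint's range is limited). The gripper opens to 85 mm and grips with 20 to 120 N. Pads are 22 mm wide; open, the fingers measure 114 mm over their backs; the gripper's body (76 mm by 85 mm) begins 54 mm behind the grasp point. The pads swing forward as they close: fully open they stand 13 mm farther back than shut.
Start: joints at [-1.397, 0.276, 1.505, -0, 1.361, -0.121], TCP at [0.167, -0.55, 0.231] pointing down, gripper open.
Joint ranges: [-2.89, 2.89], [-0.75, 2.08], [0.22, 2.7], [-1.18, 4.32], [0.11, 2.71], [-2.7, 2.7]. Speed limits (rad/s): [2.57, 2.57, 3.14, 3.14, 3.14, 3.14].

INTERFACE

Orientations are given as a unit quaternion [w, x, y, z].
In Python, from rig import get_state, get_image, camera_model, sign_off gives the robot as it stands. The module is installed in compiled form; this text tells all that it offers.
- The arm moves only by the tool drive_tool, never from a script. Its argument "motion" is text: rows parted by semicolons, each of 7 numbers parted by spaces: the turn, a rotation vector about the tool's x, y, z in degrees, then the shift along the tool's x, y, z in m, then the opening in per cent of the stroke, from 0 (shut) to 100 (fully open). In form: wx wy wz tx ty tz hand; .... A call has 1 to 12 rows; each row shifts and turns the pose as measured when the row begins, along the tool's axes as they then stand; what a row does not reach is not made up. A row lasts 1/8 s, in which the tool goes at most 62.5 mm and 10.7 degrees, less where a joint would pass 70% of its speed; a pose out of reach is approached as far as the arm can. A call is refused whole if a number of a shift passes 0.0625 or a number of a turn 10.7, either way. A call with a gripper value outside its range is refused whole. The fingers move at their own pace and stop on an object; "newtons" is the grip in N (left out, the last holds). Time passes only in rows, so rows that do not move let the fingers close. It gives the time, the measured TCP pose, the force and the opening at its end, in the units of the state.
- get_state(): the state, without advancing time (a new reading comes with each control period).
- get_image(name): name is "scene" or "top"; returns (picture, depth): 420x560x3 uint8, red, green, blue; 420x560 float32, m along the optical axis (not along the pixel's ray), 0 where there is no reading.
- camera_model(name): a dict with "camera_matrix" (3x3 intrinsics, pixels), "cam_to_world" (4x4, takes a point from camera to world coordinates). Camera axes: x right, y up, looking along -z (the intrinsics and any distortion apply to the point x, -y, -z); pixel columns grow to the right and rows downward; lengths in m; the calibration is good to about 2 mm. A picture is of the moment at which its call begins. camera_model takes no time and is no camera call.
- sign_off(): hands the job in, once; it reports no verdict.
The state is a dict: "clock": time; "qpos": joint angles; "qd": joint speeds; "effort": joint torques, N m; "position": TCP position; "ee_rot": TCP orientation; "contact_force": force on the tool from outside, world axes, zero at the start; "moment": the same for the moment, N m; "width": finger opening in m.
Only numpy, scipy, OpenCV 4.12 (cv2) and the standard library are available. Lean on these libraries where they do the work, as an engineer would, in place of code of your own. Each camera call takes 0.05 s, during which the arm holds its last target.

TASK

Take the black plug-in crank handle out of the blue parts rack and push its steel shank fully home into the socket of the red valve wheel. Crank the wheel clockwise by this handle until the valve is shut against its stop, then back it off exactly two full turns from the stop. Finish while still gripping the handle in the wheel, keeping the wheel still there, and leave the other parts in the rack and the things on the bench where they are.

Things in the scene. Friction and masses are not known exactly. Their poses are not given: they have to be found in the camera images.
- handle_grip (a point): Centre of the loose crank handle's black grip: upright cylinder 22 mm diameter, 62 mm tall, top 6 mm tapered; this point is 34 mm above the underside of its steel collar (26 mm diameter, 4 mm thick). Below the collar a steel shank 13.5 mm diameter, 22 mm long, bevelled foot. 90 g. Stands at first in a rack compartment, collar on the rack's top, up to 2.5 mm side play. z up; any yaw.
- rack: Blue fixed parts rack 64 x 140 x 34 mm (x, y, z), origin at the centre of its underside, on the bench. Ten square compartments, 18 mm wide, 28 mm deep, in two rows along its y axis, at x = -15 and +15 mm, 25 mm apart. Handle, brass plug and yellow-headed pin stand in the x = -15 row at y = -50, 0, +50 mm in any order, reaching 66, 14 and 9 mm above the rack's top; the rest are empty.
- wheel_socket (a point): Centre of the mouth of the handle socket in the red wheel, 44 mm from the wheel's axis: a through hole 16.5 mm wide, bevelled 2 mm, in a steel-coloured square boss 31 mm wide, 24 mm deep; the mouth is the boss's top face. The handle is home when its collar rests on it (handle_grip 34 mm above this point) and spins freely in it. Goes round with the wheel.
- wheel_axis (a point): Point on the upright axis of the red valve wheel, level with the boss's top, about 166 mm above the bench. Wheel 132 mm across, rim top 4 mm below this level; hub and stem reach at most 12 mm above it. It sits on a brass globe valve on a fixed orange skid 150 x 280 mm with a pipe along it, all lower than the wheel.
- wheel (a joint): Angle of the valve wheel in rad, 0 = shut against the rigid stop, growing as it opens (anticlockwise seen from above), up to 8 pi; two turns open is 12.57. The wheel stays where it is left; packing friction 0.12 N m, that is about 3 N at the handle. It stays at one height; the stem rises 3 mm a turn.
- plug: Bystander: brass plug standing in a rack compartment, head 26 mm wide, 36 mm tall in all, origin at the foot of its shank, 12 mm above the bench.
- pin: Bystander: steel pin with a yellow head 25 mm wide, standing in a rack compartment, 31 mm tall in all, origin at the foot of its shank, 12 mm above the bench.
- meter: Bystander: yellow and black multimeter lying on the bench, 85 x 160 x 42 mm, origin at the centre of its underside.
- coupling: Bystander: aluminium shaft-coupling hub standing on the bench, 64 mm diameter, 42 mm tall, origin at the centre of its underside.
Things that resemble listed ones, but are neither listed nor needed, are in the scene too. Of the things that look like the part that bears handle_grip, the smallest one is meant.

How it is judged:
By the outcome, as a careful person would: the job done as asked, in the order asked, and still so for the second after the job is handed in, while the arm keeps its last pose, push and grip.
It also fails if it takes over 72 s, if anything falls off the work surface, if the arm or the gripper's body presses on something with over 40 N, if the wrist force passes 120 N, or if a joint passes its speed limit or range.

## Working session

There is one attempt and no reset: what is moved stays moved. The work goes in short steps, Python scripts to look and compute and a tool call to move; the robot and the scene stay as the last step left them, time stands still between calls to the robot, and variables do not carry over. Pictures are saved under pics/ and viewed, and the job is handed in when it is done.

Besides the shell and the picture viewer there is one more tool, called after "Request:" in YAML: its name, and indented under it one key for each argument. drive_tool: Moves the arm, as the interface text tells. Its arguments: {"type":"object","properties":{"motion":{"type":"string"},"newtons":{"type":"number"}},"required":["motion"]}

```bash
mkdir -p pics; cat > h.py <<'E'
import numpy as np,cv2
from rig import get_state,get_image,camera_model
def snap(n,tag):
    im,d=get_image(n); np.savez(f'pics/{tag}.npz',im=im,d=d); cv2.imwrite(f'pics/{tag}.png',im[:,:,::-1]); return im,d
def pt(n,u,v,z):
    c=camera_model(n);K=np.array(c['camera_matrix']);T=np.array(c['cam_to_world'])
    return T[:3,:3]@np.array([(u-K[0,2])/K[0,0]*z,-(v-K[1,2])/K[1,1]*z,-z])+T[:3,3]
def proj(n,p):
    c=camera_model(n);K=np.array(c['camera_matrix']);T=np.array(c['cam_to_world'])
    q=T[:3,:3].T@(np.array(p)-T[:3,3]); return K[0,0]*q[0]/-q[2]+K[0,2],K[1,1]*q[1]/q[2]+K[1,2]
def cloud(n,d):
    v,u=np.mgrid[:d.shape[0],:d.shape[1]]
    c=camera_model(n);K=np.array(c['camera_matrix']);T=np.array(c['cam_to_world'])
    P=np.stack([(u-K[0,2])/K[0,0]*d,-(v-K[1,2])/K[1,1]*d,-d],-1)
    return P@T[:3,:3].T+T[:3,3]
E
python3 - <<'E'
from h import *
for n in('scene','top'):
    snap(n,n+'0'); print(camera_model(n))
print(get_state())
E
```

```text
{'camera_matrix': array([[406.96440887,   0.        , 277.4571317 ],
       [  0.        , 406.96440887, 206.00716578],
       [  0.        ,   0.        ,   1.        ]]), 'cam_to_world': array([[-0.72014708, -0.39820903,  0.56817053,  1.13866736],
       [ 0.69366716, -0.39595807,  0.60170015,  0.67645361],
       [-0.01463073,  0.82743385,  0.56137258,  0.68895639],
       [ 0.        ,  0.        ,  0.        ,  1.        ]])}
{'camera_matrix': array([[469.52255038,   0.        , 286.42916114],
       [  0.        , 469.52255038, 209.91045106],
       [  0.        ,   0.        ,   1.        ]]), 'cam_to_world': array([[-0.02195696,  0.9860914 , -0.16474724,  0.42958233],
       [-0.99972607, -0.02299187, -0.00437723,  0.08308688],
       [-0.0081042 ,  0.164606  ,  0.98632611,  1.08035182],
       [ 0.        ,  0.        ,  0.        ,  1.        ]])}
{'clock': 0.1, 'qpos': array([-1.39700923e+00,  2.76545046e-01,  1.50601755e+00,  2.20417158e-05,
        1.36069634e+00, -1.21000100e-01]), 'qd': array([ 1.66207052e-05, -1.04664889e-03, -2.77157508e-03,  3.77457395e-04,
       -1.02322034e-03,  2.17642292e-03]), 'effort': array([ 1.39145213e-03, -4.17698550e+01, -2.46405029e+01, -1.55825528e-04,
        5.77663610e-03, -2.35347997e-06]), 'position': array([ 0.16697842, -0.54972744,  0.23051424]), 'ee_rot': array([-8.33132910e-04,  9.89157210e-01,  1.46858159e-01, -1.12140524e-05]), 'contact_force': array([ 0.48700805,  0.26104199, -0.665922  ]), 'moment': array([-0.01620585, -0.02183107, -0.03233247]), 'width': 0.08557293314735578}
```

View pics/scene0.png

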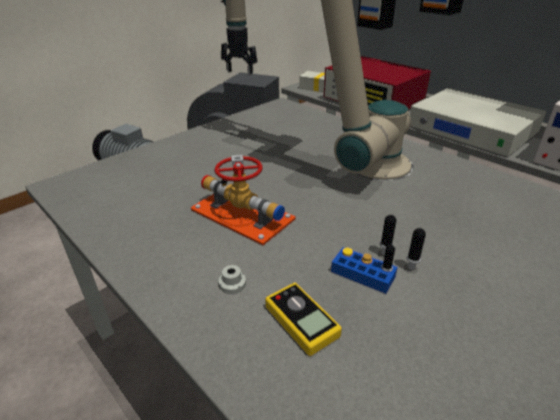

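View pics/top0.png

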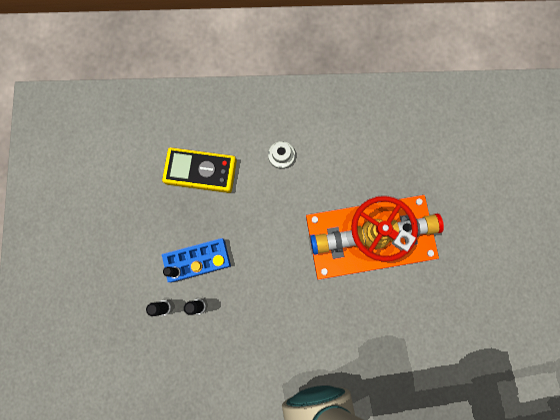

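The top view shows three black handles: one in the rack at (172,271), and two on the bench at (158,309) and (195,307). The wheel is at (385,228) and its boss at (405,240). I'll enlarge both areas.

```bash
python3 - <<'E'
from h import *
a=np.load('pics/top0.npz');b=np.load('pics/scene0.npz')
def crop(im,x0,y0,w,h,s): return cv2.resize(im[y0:y0+h,x0:x0+w,::-1],(w*s,h*s),interpolation=cv2.INTER_CUBIC)
cv2.imwrite('pics/c1.png',np.vstack([crop(a['im'],140,230,110,95,6)]))
cv2.imwrite('pics/c2.png',crop(a['im'],340,185,110,95,6))
cv2.imwrite('pics/c3.png',crop(b['im'],320,205,120,95,6))
cv2.imwrite('pics/c4.png',crop(b['im'],185,145,120,95,6))
P=cloud('top',a['d'])
for n,u,v in[('rackh',172,271),('h2',152,309),('h3',189,307),('pin',218,261),('plug',196,266),('boss',405,240),('hub',385,228),('blackdot',407,227),('meter',200,170),('coup',281,150)]:
    print(n,P[v-1:v+2,u-1:u+2].reshape(-1,3).mean(0).round(4), P[v,u].round(4))
for n,m in (('top',a),('scene',b)):
    P=cloud(n,m['d']); im=m['im']; hs=cv2.cvtColor(im,cv2.COLOR_RGB2HSV)
    blk=(im.max(-1)<60)&(P[...,2]>0.04)&(P[...,2]<0.16)&(P[...,0]>.2)&(P[...,0]<.8)&(P[...,1]>.1)
    k,l,st,_=cv2.connectedComponentsWithStats(blk.astype(np.uint8))
    for i in range(1,k):
        if st[i,4]>20:
            q=P[l==i]; print(n,st[i],q.mean(0).round(4),q.min(0).round(4),q.max(0).round(4))
E
```

```text
rackh [0.4705 0.3291 0.0948] [0.4705 0.3288 0.0959]
h2 [0.3946 0.3622 0.118 ] [0.3945 0.3626 0.1167]
h3 [0.3969 0.2877 0.1181] [0.3969 0.2875 0.1188]
pin [0.4923 0.2408 0.0434] [0.4924 0.241  0.0421]
plug [0.4821 0.2881 0.049 ] [0.4821 0.2878 0.0504]
boss [ 0.5277 -0.1689  0.0593] [ 0.532  -0.1799  0.0151]
hub [ 0.5415 -0.1044  0.1694] [ 0.5416 -0.1045  0.1686]
blackdot [ 0.5515 -0.1658  0.0961] [ 0.5517 -0.1662  0.0947]
meter [0.6999 0.2826 0.0415] [0.6999 0.2826 0.0415]
coup [0.7423 0.0971 0.0424] [0.7417 0.097  0.0445]
top [163 267  16  10 123] [0.4699 0.3338 0.0867] [0.4609 0.3272 0.046 ] [0.4789 0.3467 0.1038]
top [184 300  20  15 227] [0.3965 0.2819 0.1031] [0.3826 0.2722 0.0403] [0.4092 0.2991 0.1225]
top [146 302  23  14 255] [0.3951 0.3571 0.0997] [0.3817 0.3484 0.0411] [0.4079 0.3759 0.1212]
scene [381 215  15  54 514] [0.4357 0.3114 0.0795] [0.3901 0.2756 0.0402] [0.487  0.3504 0.1165]
scene [408 229  17  31 356] [0.4061 0.3673 0.083 ] [0.3889 0.3502 0.0401] [0.4143 0.3786 0.1166]
```

View pics/c1.png

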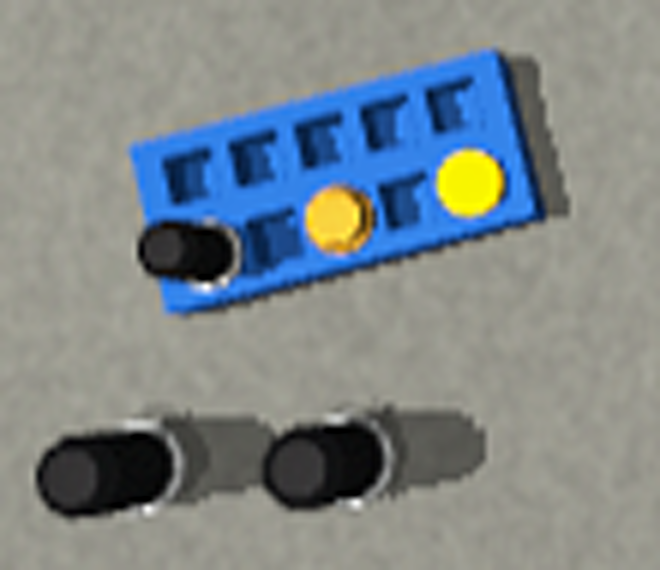

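View pics/c2.png

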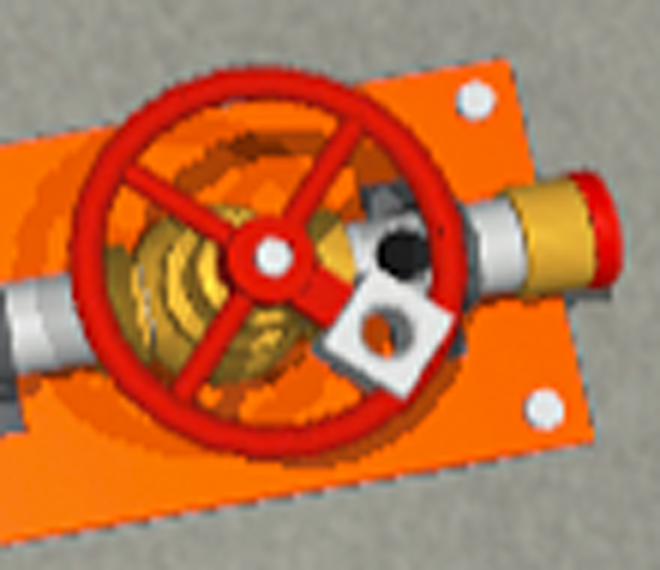

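View pics/c3.png

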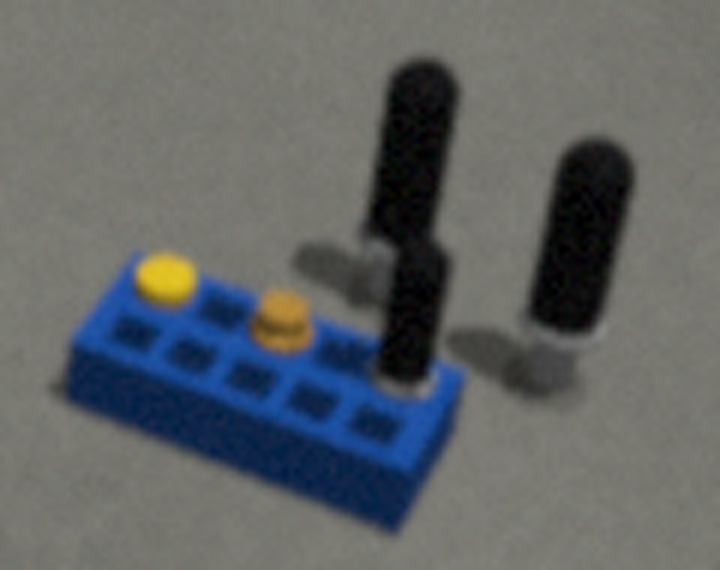

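View pics/c4.png

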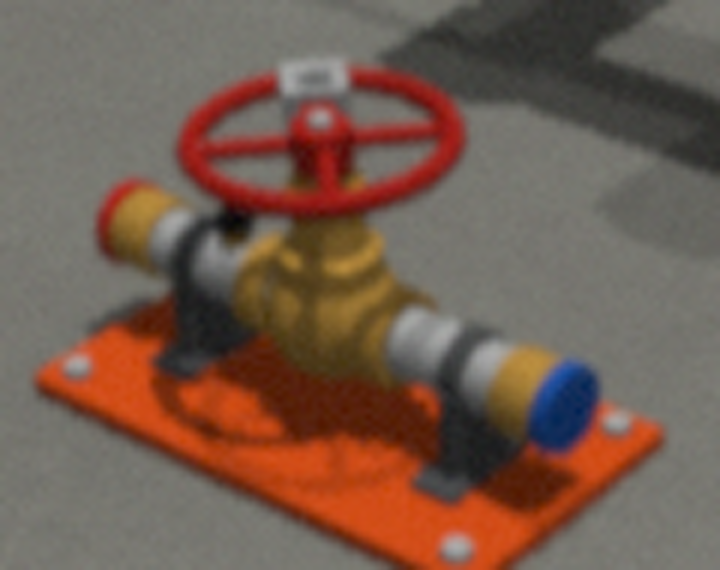

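The rack handle at (172,271) is the one meant. It stands in the rack at the end of the x = -15 row, and it's clearly thinner and shorter than the two on the bench. The black knob at (407,227) is a pipe fitting below the wheel. Next I'll measure positions.

```bash
cat >> h.py <<'E'
def ray(n,u,v,z):
    p=pt(n,u,v,1.0);o=np.array(camera_model(n)['cam_to_world'])[:3,3]
    return o+(p-o)*(z-o[2])/(p[2]-o[2])
def cc(x,y,x0,y0,s=6): return (x+.5)/s-.5+x0,(y+.5)/s-.5+y0
E
python3 - <<'E'
from h import *
a=np.load('pics/top0.npz');im=a['im']
T=lambda x,y,x0,y0,z:ray('top',*cc(x,y,x0,y0),z)[:2].round(4)
print('htop',T(165,248,140,230,.1))
print('plug top',T(334,214,140,230,.048),'pin',T(469,182,140,230,.043))
print('h2',T(72,478,140,230,.118),'h3',T(303,468,140,230,.118))
print('holes far row', [T(x,y,140,230,.034) for x,y in((188,176),(254,157),(319,137),(385,121),(451,104))])
print('rack corners',[T(x,y,140,230,.034) for x,y in((131,148),(497,50),(543,210),(168,313))])
print('boss',[T(x,y,340,185,.166) for x,y in((372,266),(457,315),(407,400),(321,347))])
print('hub',T(273,257,340,185,.170))
print('rim',[T(x,y,340,185,.16) for x,y in((72,262),(466,262),(268,66),(268,459))])
S=lambda x,y,x0,y0,z:ray('scene',*cc(x,y,x0,y0),z)[:2].round(4)
print('scene htop',S(421,245,320,205,.1),'boss',S(314,76,185,145,.166),'hub',S(320,117,185,145,.172))
print('sc rim',[S(x,y,185,145,.16) for x,y in((178,146),(465,128),(322,213),(322,66))])
P=cloud('top',a['d'])
for u,v in [(385,228),(399,234),(405,246),(410,236),(351,228)]:print(P[v,u].round(4))
E
```

```text
htop [0.4707 0.338 ]
plug top [0.4839 0.29  ] pin [0.4947 0.2414]
h2 [0.3941 0.363 ] h3 [0.3957 0.2855]
holes far row [array([0.4998, 0.3471]), array([0.5063, 0.3227]), array([0.5132, 0.2986]), array([0.5186, 0.2741]), array([0.5243, 0.2496])]
rack corners [array([0.5107, 0.3685]), array([0.5441, 0.2325]), array([0.4843, 0.2154]), array([0.4497, 0.3536])]
boss [array([ 0.5393, -0.1374]), array([ 0.5227, -0.1639]), array([ 0.4955, -0.1459]), array([ 0.5133, -0.1192])]
hub [ 0.5425 -0.1045]
rim [array([ 0.5437, -0.0405]), array([ 0.5407, -0.1697]), array([ 0.6077, -0.1085]), array([ 0.4778, -0.1012])]
scene htop [0.4742 0.3371] boss [ 0.5211 -0.1387] hub [ 0.5515 -0.0966]
sc rim [array([ 0.5999, -0.1388]), array([ 0.4984, -0.0595]), array([ 0.5921, -0.047 ]), array([ 0.5048, -0.1533])]
[ 0.5416 -0.1045  0.1686]
[ 0.5291 -0.1309  0.1695]
[ 0.5056 -0.1413  0.1685]
[ 0.5251 -0.1529  0.1659]
[ 0.5447 -0.0399  0.156 ]
```

Request:
drive_tool:
  motion: "0 0 0 0.034 -0.047 0 60; 0 0 0 0.034 -0.047 0 60; 0 0 0 0.034 -0.047 0 60; 0 0 0 0.034 -0.047 0 60; 0 0 0 0.034 -0.047 0 60; 0 0 0 0.034 -0.047 0 60; 0 0 0 0.034 -0.047 0 60; 0 0 0 0.034 -0.047 0 60; 0 0 0 0.034 -0.047 0 60; 0 0 0 0.034 -0.047 0 60; 0 0 0 0.034 -0.047 0 60; 0 0 0 0.034 -0.047 0 60"
  newtons: 40

```text
clock: 1.6
position: [0.3998, 0.1248, 0.2298]
ee_rot: [-0.001, 0.99, 0.142, 0.003]
contact_force: [0.9, -0.9, 0.8]
width: 0.0509
```

```bash
cat >> h.py <<'E'
from scipy.spatial.transform import Rotation as R
def Rt():
    q=get_state()['ee_rot'];return R.from_quat([q[1],q[2],q[3],q[0]]).as_matrix()
def to(x,y,z,yaw=16.9):
    s=get_state();M=Rt();d=np.array([x,y,z])-s['position']
    D=R.from_euler('z',yaw,degrees=True).as_matrix()@np.diag([1,-1,-1.])
    print('clk',s['clock'],'pos',s['position'].round(4),'w',s['width'].round(4),'F',s['contact_force'].round(2),'M',s['moment'].round(2))
    print('tool shift',(M.T@d).round(4),'turn',np.degrees(R.from_matrix(M.T@D).as_rotvec()).round(2),'q',s['qpos'].round(2))
E
python3 -c "
from h import *
to(.4715,.3375,.19)"
```

```text
Traceback (most recent call last):
  File "h.py", line 26, in to
    print('clk',s['clock'],'pos',s['position'].round(4),'w',s['width'].round(4),'F',s['contact_force'].round(2),'M',s['moment'].round(2))
                                                            ^^^^^^^^^^^^^^^^
AttributeError: 'float' object has no attribute 'round'
```

```bash
sed -i "s/s\['width'\].round(4)/round(s['width'],4)/" h.py
python3 -c "
from h import *
to(.4715,.3375,.19)"
```

```text
clk 1.6 pos [0.3998 0.1248 0.2298] w 0.0509 F [ 0.88 -0.94  0.8 ] M [-0.06 -0.04  0.02]
tool shift [ 0.1283 -0.1839  0.0408] turn [-0.1  -0.33 -0.6 ] q [0.13 0.03 1.81 0.   1.29 1.42]
```

Request:
drive_tool:
  motion: "0 0 0 0.032 -0.046 0.010 60; 0 0 0 0.032 -0.046 0.010 60; 0 0 0 0.032 -0.046 0.010 60; 0 0 0 0.032 -0.046 0.010 60; 0 0 0 0 0 0 60; 0 0 0 0 0 0 60"

```text
clock: 2.35
position: [0.4717, 0.3484, 0.1866]
ee_rot: [0.0, 0.989, 0.146, 0.002]
contact_force: [-0.2, -1.6, 0.2]
width: 0.0509
```

```bash
python3 -c "
from h import *
to(.4715,.3375,.055)
im,d=snap('top','t1');snap('scene','s1')
b=np.load('pics/s1.npz')['im'];cv2.imwrite('pics/s1c.png',cv2.resize(b[100:300,280:480,::-1],(600,600)))
b=np.load('pics/t1.npz')['im'];cv2.imwrite('pics/t1c.png',cv2.resize(b[200:340,80:260,::-1],(720,560)))
"
```

```text
clk 2.35 pos [0.4717 0.3484 0.1866] w 0.0509 F [-0.19 -1.63  0.17] M [-0.    0.02  0.  ]
tool shift [-0.0038  0.0102  0.1316] turn [ 0.06 -0.2  -0.16] q [ 0.52  0.32  1.56 -0.    1.26  1.8 ]
```

View pics/s1c.png

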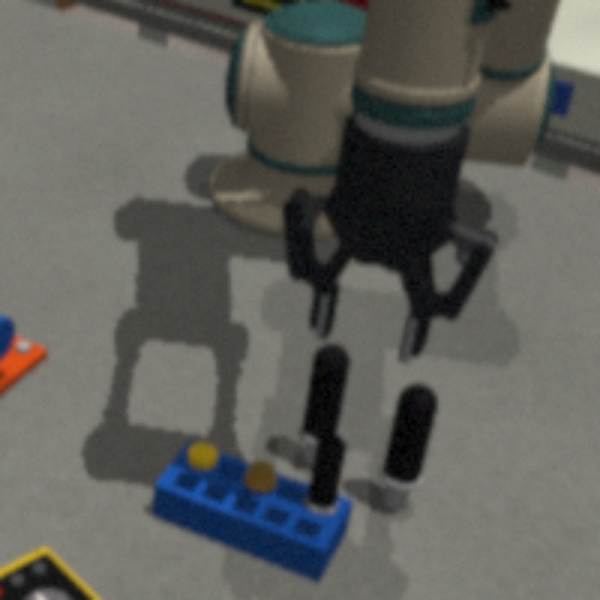

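View pics/t1c.png

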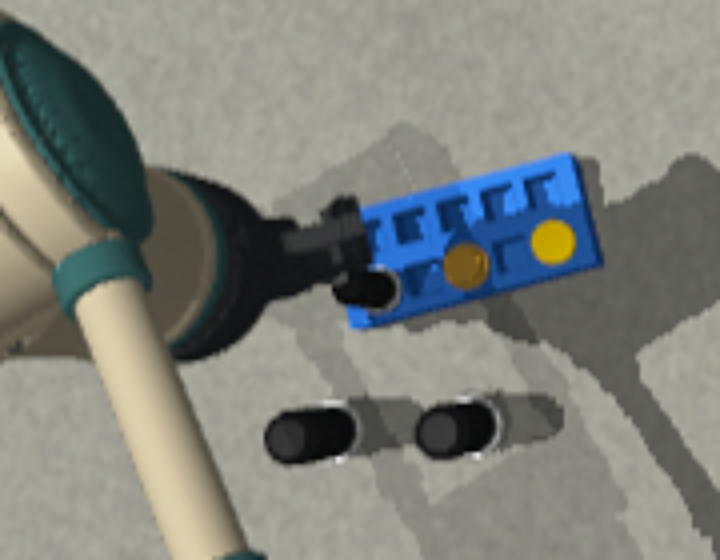

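Request:
drive_tool:
  motion: "0 0 0 -0.002 0.005 0.025 60; 0 0 0 -0.002 0.005 0.025 60; 0 0 0 0 0 0 60"

```text
clock: 2.82
position: [0.4712, 0.3333, 0.1388]
ee_rot: [-0.0, 0.99, 0.143, 0.004]
contact_force: [1.0, -0.2, 0.3]
width: 0.0511
```

```bash
python3 -c "
from h import *
to(.4715,.3375,.055)"
```

```text
clk 2.825 pos [0.4712 0.3333 0.1388] w 0.0511 F [ 0.96 -0.19  0.25] M [ 0.01 -0.01 -0.03]
tool shift [ 0.0008 -0.004   0.0838] turn [ 0.02 -0.45 -0.48] q [ 0.5   0.34  1.65 -0.    1.14  1.78]
```

Request:
drive_tool:
  motion: "0 0 0 0.001 -0.003 0.02 60; 0 0 0 0 0 0.02 60; 0 0 0 0 0 0.02 60; 0 0 0 0 0 0.015 60; 0 0 0 0 0 0.004 60; 0 0 0 0 0 0 60"

```text
clock: 3.58
position: [0.4773, 0.3362, 0.0667]
ee_rot: [-0.003, 0.99, 0.14, 0.011]
contact_force: [0.4, 0.4, -0.1]
width: 0.0512
```

```bash
python3 -c "
from h import *
to(.4715,.3375,.055)
snap('scene','s2')
b=np.load('pics/s2.npz')['im'];cv2.imwrite('pics/s2c.png',cv2.resize(b[180:300,320:460,::-1],(700,600)))"
```

```text
clk 3.575 pos [0.4773 0.3362 0.0667] w 0.0512 F [ 0.4   0.36 -0.13] M [-0.09  0.02 -0.07]
tool shift [-0.0054 -0.0028  0.0116] turn [-0.15 -1.28 -0.8 ] q [ 0.5   0.41  1.74 -0.    0.97  1.79]
```

View pics/s2c.png

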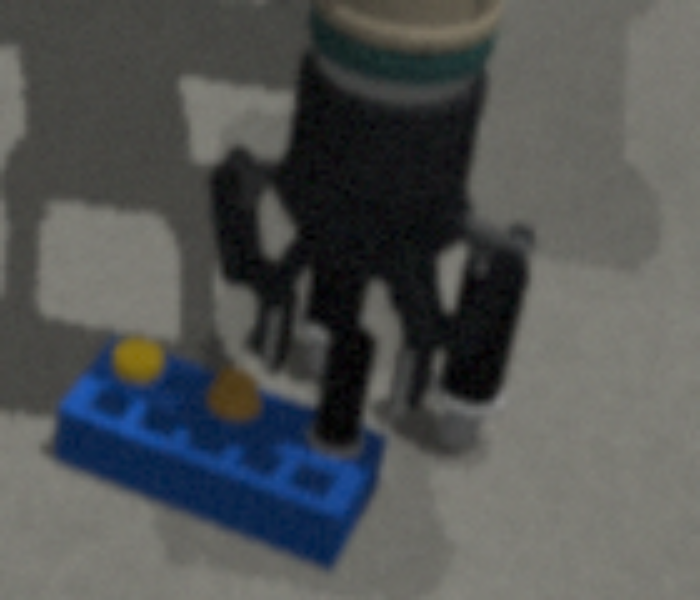

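Request:
drive_tool:
  motion: "0 -1.2 -0.8 -0.005 -0.003 0.006 60; 0 0 0 0 0 0.005 60; 0 0 0 0 0 0 60"

```text
clock: 4.0
position: [0.4721, 0.3385, 0.0562]
ee_rot: [-0.002, 0.989, 0.148, 0.001]
contact_force: [-0.5, -0.1, 0.0]
width: 0.0511
```

```bash
python3 -c "
from h import *
to(.4715,.3375,.055)"
```

```text
clk 4.0 pos [0.4721 0.3385 0.0562] w 0.0511 F [-0.53 -0.08  0.01] M [ 0.03 -0.05 -0.01]
tool shift [-0.0009  0.0008  0.0012] turn [-0.19 -0.14  0.08] q [0.5  0.43 1.74 0.   0.97 1.77]
```

Request:
drive_tool:
  motion: "0 0 0 0 0 0 0; 0 0 0 0 0 0 0; 0 0 0 0 0 0 0; 0 0 0 0 0 0 0"
  newtons: 60

```text
clock: 4.5
position: [0.4722, 0.3386, 0.0564]
ee_rot: [-0.002, 0.989, 0.148, 0.001]
contact_force: [0.6, 0.2, -0.5]
width: 0.0204
```

```bash
python3 -c "
from h import *
to(.4715,.3375,.055)"
```

```text
clk 4.5 pos [0.4722 0.3386 0.0564] w 0.0204 F [ 0.56  0.15 -0.5 ] M [-0.01 -0.02  0.05]
tool shift [-0.001   0.0009  0.0014] turn [-0.19 -0.15  0.08] q [0.5  0.43 1.74 0.   0.97 1.77]
```

Request:
drive_tool:
  motion: "0 0 0 0 0 -0.01 0; 0 0 0 0 0 -0.02 0; 0 0 0 0 0 -0.03 0; 0 0 0 0 0 -0.04 0; 0 0 0 0 0 -0.04 0; 0 0 0 0 0 -0.03 0; 0 0 0 0 0 0 0"

```text
clock: 5.38
position: [0.4718, 0.3377, 0.235]
ee_rot: [-0.002, 0.989, 0.148, 0.002]
contact_force: [0.9, -0.0, -1.2]
width: 0.0205
```

```bash
python3 -c "
from h import *
to(.5185,-.1405,.24)
snap('scene','s3')
b=np.load('pics/s3.npz')['im'];cv2.imwrite('pics/s3c.png',cv2.resize(b[110:290,300:480,::-1],(600,600)))"
```

```text
clk 5.375 pos [0.4718 0.3377 0.235 ] w 0.0205 F [ 0.91 -0.03 -1.16] M [-0.04 -0.01 -0.03]
tool shift [-0.0949  0.471  -0.0071] turn [-0.2  -0.25  0.07] q [0.5  0.28 1.49 0.   1.37 1.77]
```

View pics/s3c.png

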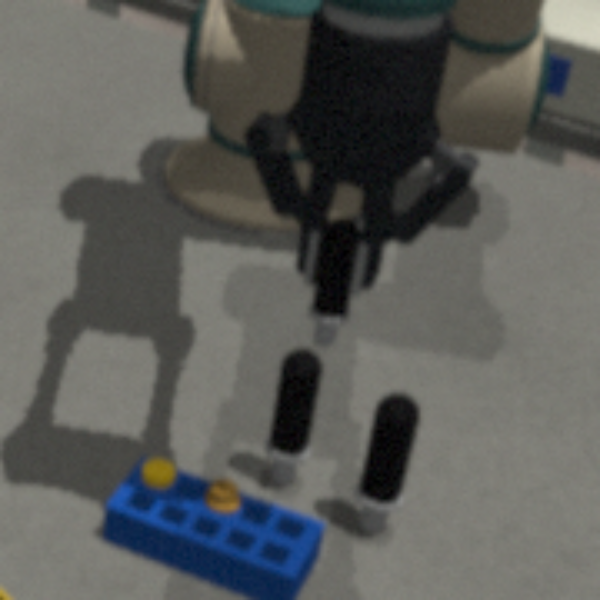

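The handle is held between the pads at crop (335,270) with the collar and shank below it, and the plug and pin are still in the rack. Now I'll move to the wheel.

Request:
drive_tool:
  motion: "0 0 0 -0.006 0.027 -0.004 0; 0 0 0 -0.011 0.054 -0.003 0; 0 0 0 -0.011 0.054 0 0; 0 0 0 -0.011 0.054 0 0; 0 0 0 -0.011 0.054 0 0; 0 0 0 -0.011 0.054 0 0; 0 0 0 -0.011 0.054 0 0; 0 0 0 -0.011 0.054 0 0; 0 0 0 -0.006 0.027 0 0; 0 0 0 0 0 0 0; 0 0 0 0 0 0 0"

```text
clock: 6.8
position: [0.5038, -0.1139, 0.221]
ee_rot: [-0.005, 0.989, 0.149, -0.014]
contact_force: [0.3, -0.2, -1.2]
width: 0.0206
```

```bash
python3 -c "
from h import *
to(.5185,-.1405,.24)"
```

```text
clk 6.8 pos [ 0.5038 -0.1139  0.221 ] w 0.0206 F [ 0.31 -0.18 -1.24] M [0.03 0.02 0.05]
tool shift [ 0.0057  0.0294 -0.0196] turn [-0.82  1.55  0.19] q [-0.35  0.21  1.62 -0.01  1.34  0.92]
```

Request:
drive_tool:
  motion: "-0.8 1.5 0.2 0.002 0 -0.018 0; 0 0 0 0.003 0.014 0 0; 0 0 0 0 0.014 0 0; 0 0 0 0 0 0 0; 0 0 0 0 0 0 0"

```text
clock: 7.42
position: [0.5184, -0.1381, 0.2404]
ee_rot: [0.0, 0.989, 0.149, 0.001]
contact_force: [0.0, -0.6, -1.4]
width: 0.0203
```

```bash
python3 -c "
from h import *
to(.5185,-.1405,.225)
snap('scene','s4');snap('top','t4')
b=np.load('pics/s4.npz')['im'];cv2.imwrite('pics/s4c.png',cv2.resize(b[90:210,165:305,::-1],(700,600),interpolation=2))
b=np.load('pics/t4.npz')['im'];cv2.imwrite('pics/t4c.png',cv2.resize(b[180:300,330:470,::-1],(700,600),interpolation=2))"
```

```text
clk 7.425 pos [ 0.5184 -0.1381  0.2404] w 0.0203 F [ 0.04 -0.56 -1.43] M [-0.02 -0.   -0.07]
tool shift [-0.0006  0.0023  0.0154] turn [ 0.02 -0.09  0.23] q [-0.39  0.21  1.57  0.    1.36  0.88]
```

View pics/s4c.png

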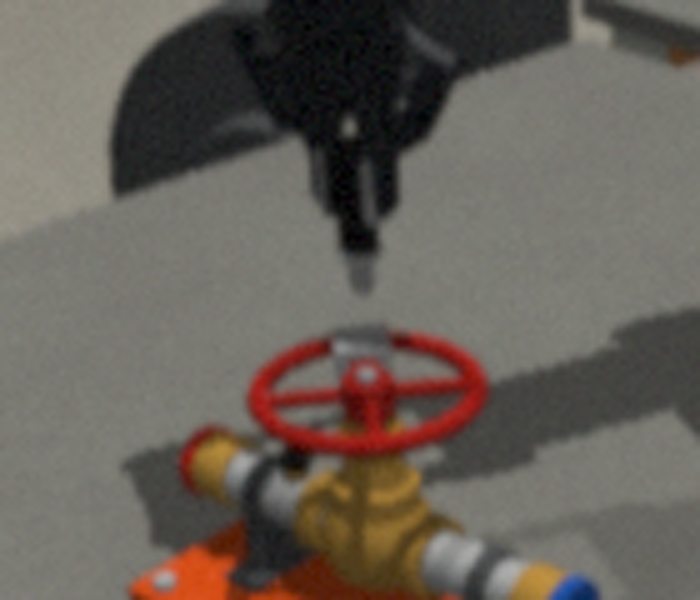

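View pics/t4c.png

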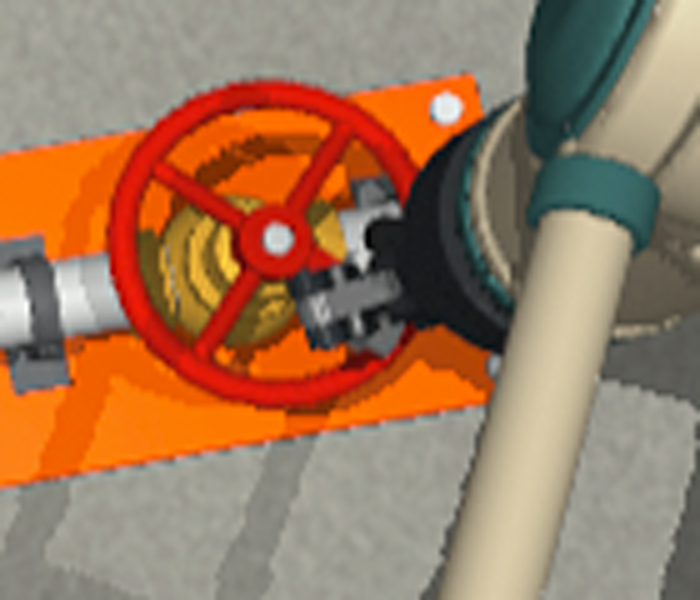

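```bash
python3 -c "
from h import *
M=Rt();p=get_state()['position']
for o in(.0222,.0442):
  q=p+M@[0,0,o];a=proj('scene',q);print(q,a,'crop',((a[0]+.5-165)*5-.5,(a[1]+.5-90)*5-.5))
a=proj('scene',[.5185,-.1405,.166]);print('boss crop s4',((a[0]+.5-165)*5-.5,(a[1]+.5-90)*5-.5))
b=np.load('pics/s4.npz')['im'];cv2.imwrite('pics/s4d.png',cv2.resize(b[125:175,210:270,::-1],(720,600),interpolation=2))
"
```

```text
[ 0.51833948 -0.13803881  0.21819042] (np.float64(236.50663482095376), np.float64(139.8235586079448)) crop (np.float64(359.5331741047688), np.float64(251.11779303972395))
[ 0.51837309 -0.13804019  0.19619044] (np.float64(237.06576765227342), np.float64(147.17705081041257)) crop (np.float64(362.3288382613671), np.float64(287.8852540520628))
boss crop s4 (np.float64(363.1622150822608), np.float64(335.6669532026299))
```

View pics/s4d.png

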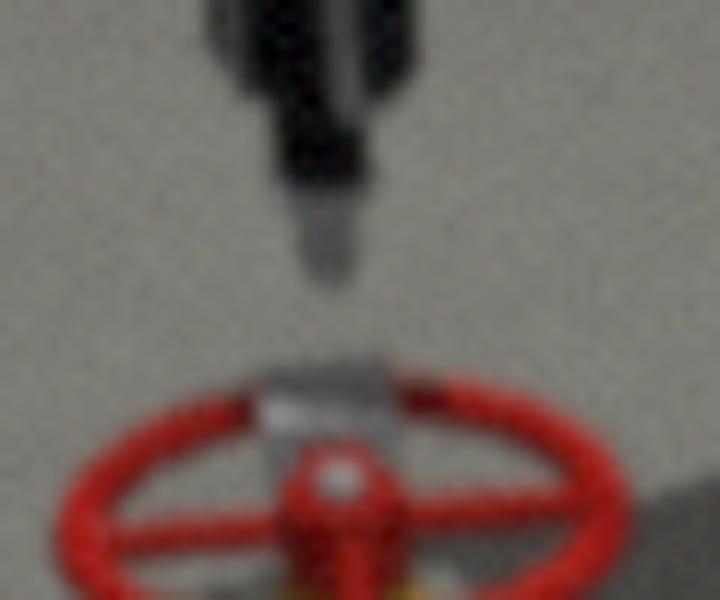

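Request:
drive_tool:
  motion: "0 0 0.2 -0.001 0.002 0.012 0; 0 0 0 0 0 0.012 0; 0 0 0 0 0 0 0; 0 0 0 0 0 0 0"

```text
clock: 8.02
position: [0.517, -0.1397, 0.2136]
ee_rot: [-0.001, 0.989, 0.147, -0.0]
contact_force: [-0.0, -0.9, -0.7]
width: 0.0206
```

```bash
python3 -c "
from h import *
to(.5185,-.1405,.188)"
```

```text
clk 8.025 pos [ 0.517  -0.1397  0.2136] w 0.0206 F [-0.02 -0.86 -0.73] M [-0.03  0.03  0.06]
tool shift [0.0012 0.0012 0.0256] turn [-0.08  0.03  0.05] q [-0.39  0.23  1.62  0.    1.3   0.88]
```

Request:
drive_tool:
  motion: "0 0 0 0.001 0.001 0.006 0; 0 0 0 0 0 0.006 0; 0 0 0 0 0 0 0"

```text
clock: 8.4
position: [0.5187, -0.1405, 0.2011]
ee_rot: [-0.0, 0.989, 0.147, 0.0]
contact_force: [0.3, 0.4, 0.3]
width: 0.0205
```

```bash
python3 -c "
from h import *
to(.5185,-.1405,.188)"
```

```text
clk 8.4 pos [ 0.5187 -0.1405  0.2011] w 0.0205 F [0.32 0.36 0.25] M [ 0.06 -0.   -0.  ]
tool shift [-0.0002 -0.      0.0131] turn [-0.04 -0.02  0.05] q [-0.39  0.24  1.63  0.    1.27  0.88]
```

Request:
drive_tool:
  motion: "0 0 0 0 0 0.006 0; 0 0 0 0 0 0.005 0; 0 0 0 0 0 0.002 0; 0 0 0 0 0 0 0"

```text
clock: 8.9
position: [0.519, -0.1405, 0.1885]
ee_rot: [-0.0, 0.989, 0.147, 0.001]
contact_force: [-0.2, 0.3, -1.6]
width: 0.0207
```

```bash
python3 -c "
from h import *
to(.5185,-.1405,.188)"
```

```text
clk 8.9 pos [ 0.519  -0.1405  0.1885] w 0.0207 F [-0.21  0.28 -1.58] M [-0.04 -0.06  0.02]
tool shift [-0.0004 -0.0002  0.0005] turn [ 0.   -0.07  0.05] q [-0.39  0.25  1.66  0.    1.24  0.88]
```

Request:
drive_tool:
  motion: "0 0 0 0 0 0.001 0; 0 0 0 0 0 0.001 0; 0 0 0 0 0 0 0"

```text
clock: 9.28
position: [0.5191, -0.1405, 0.1885]
ee_rot: [0.0, 0.989, 0.147, 0.001]
contact_force: [-0.3, -1.2, -0.2]
width: 0.0207
```

```bash
python3 -c "
from h import *
to(.5185,-.1405,.188)"
```

```text
clk 9.275 pos [ 0.5191 -0.1405  0.1885] w 0.0207 F [-0.31 -1.15 -0.21] M [-0.01 -0.01  0.  ]
tool shift [-0.0005 -0.0002  0.0005] turn [ 0.07 -0.15  0.06] q [-0.39  0.25  1.66  0.    1.24  0.88]
```

Request:
drive_tool:
  motion: "0 0 0 0 0 0.003 0; 0 0 0 0 0 0.003 0"

```text
clock: 9.52
position: [0.5198, -0.141, 0.1882]
ee_rot: [0.002, 0.989, 0.148, 0.003]
contact_force: [-4.6, 1.3, 17.7]
width: 0.0204
```

```bash
python3 -c "
from h import *
to(.5185,-.1405,.188)
snap('scene','s5')
b=np.load('pics/s5.npz')['im'];cv2.imwrite('pics/s5c.png',cv2.resize(b[120:180,205:275,::-1],(700,600),interpolation=2))
to(.5185,-.1405,.188)"
```

```text
clk 9.525 pos [ 0.5198 -0.141   0.1882] w 0.0204 F [-4.6   1.29 17.66] M [0.46 0.98 0.06]
tool shift [-0.0011 -0.0008  0.0002] turn [ 0.26 -0.34  0.1 ] q [-0.39  0.25  1.66  0.    1.23  0.88]
clk 9.575 pos [ 0.5198 -0.141   0.1882] w 0.0206 F [-3.71  1.02 17.12] M [0.39 0.88 0.1 ]
tool shift [-0.0011 -0.0008  0.0002] turn [ 0.27 -0.35  0.1 ] q [-0.39  0.25  1.66  0.    1.23  0.88]
```

View pics/s5c.png

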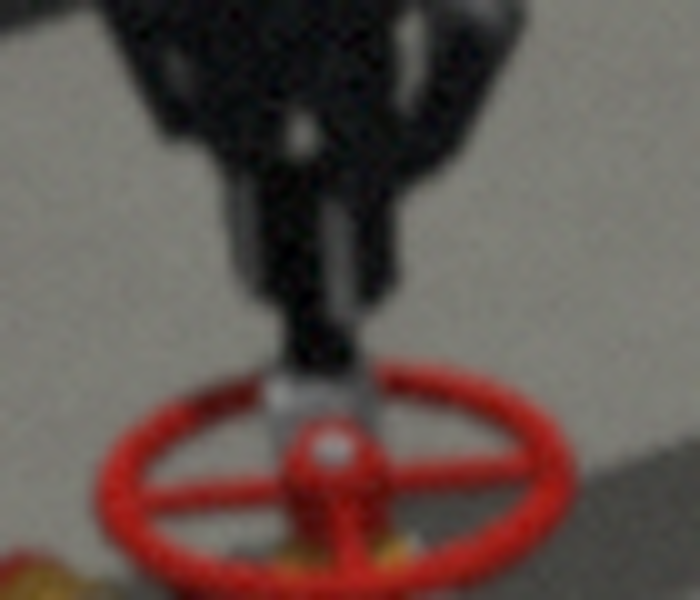

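The handle is home: it met a hard stop at TCP z 0.188 with about 17 N, and the picture shows the collar on the boss at crop (320,375). Now I'll plan the cranking.

```bash
cat >> h.py <<'E'
C=np.array([.5430,-.1036])
def plan(n,step,down=.0005,r=.044,c=None,gain=1.0):
    c=C if c is None else np.array(c)
    s=get_state();M=Rt();p=s['position'];th=np.arctan2(p[1]-c[1],p[0]-c[0])
    to(p[0],p[1],.188)
    print('theta',np.degrees(th).round(2),'r',np.hypot(*(p[:2]-c)).round(4))
    cum=p[:2]+0.; out=[]
    for i in range(1,n+1):
        a=th+np.radians(step)*i
        t=c+r*np.array([np.cos(a),np.sin(a)])
        d=M.T@np.array([*(t-cum),0]); k=np.round(d[:2]*2000)/2000
        cum=cum+(M@np.array([*k,0]))[:2]
        out.append('0 0 0 %g %g %g 0'%(k[0],k[1],down))
    print('; '.join(out))
E
python3 -c "
from h import *
plan(6,-10)"
```

```text
clk 9.575 pos [ 0.5198 -0.141   0.1882] w 0.0206 F [-3.71  1.02 17.12] M [0.39 0.88 0.1 ]
tool shift [-0.     -0.      0.0002] turn [ 0.27 -0.35  0.1 ] q [-0.39  0.25  1.66  0.    1.23  0.88]
theta -121.83 r 0.044
0 0 0 -0.0045 -0.006 0.0005 0; 0 0 0 -0.0035 -0.007 0.0005 0; 0 0 0 -0.002 -0.0075 0.0005 0; 0 0 0 -0.001 -0.0075 0.0005 0; 0 0 0 0.0005 -0.0075 0.0005 0; 0 0 0 0.002 -0.0075 0.0005 0
```

Request:
drive_tool:
  motion: "0.2 -0.3 0 -0.0045 -0.006 0.0005 0; 0 0 0 -0.0035 -0.007 0.0005 0; 0 0 0 -0.002 -0.0075 0.0005 0; 0 0 0 -0.001 -0.0075 0.0005 0; 0 0 0 0.0005 -0.0075 0.0005 0; 0 0 0 0.002 -0.0075 0.0005 0"
  newtons: 80

```text
clock: 10.32
position: [0.5018, -0.1075, 0.1885]
ee_rot: [0.009, 0.989, 0.148, 0.005]
contact_force: [-0.8, -4.1, 6.8]
width: 0.0202
```

```bash
python3 -c "
from h import *
plan(12,-15)"
```

```text
clk 10.325 pos [ 0.5018 -0.1075  0.1885] w 0.0202 F [-0.78 -4.13  6.84] M [-0.91  0.16 -0.06]
tool shift [-0.     -0.      0.0005] turn [ 1.1  -0.37  0.13] q [-0.34  0.2   1.71 -0.01  1.21  0.94]
theta -174.63 r 0.0414
0 0 0 0.001 -0.0115 0.0005 0; 0 0 0 0.0065 -0.0095 0.0005 0; 0 0 0 0.009 -0.0075 0.0005 0; 0 0 0 0.01 -0.005 0.0005 0; 0 0 0 0.0115 -0.002 0.0005 0; 0 0 0 0.0115 0.001 0.0005 0; 0 0 0 0.0105 0.0035 0.0005 0; 0 0 0 0.0095 0.0065 0.0005 0; 0 0 0 0.008 0.0085 0.0005 0; 0 0 0 0.005 0.0105 0.0005 0; 0 0 0 0.002 0.0115 0.0005 0; 0 0 0 -0.001 0.0115 0.0005 0
```

```bash
python3 -c "
from h import *
plan(12,-11)
a=np.load('pics/top0.npz');P=cloud('top',a['d']);print(P[226:231,383:388,2].round(4))"
```

```text
clk 10.325 pos [ 0.5018 -0.1075  0.1885] w 0.0202 F [-0.78 -4.13  6.84] M [-0.91  0.16 -0.06]
tool shift [-0.     -0.      0.0005] turn [ 1.1  -0.37  0.13] q [-0.34  0.2   1.71 -0.01  1.21  0.94]
theta -174.63 r 0.0414
0 0 0 -0 -0.0085 0.0005 0; 0 0 0 0.004 -0.0075 0.0005 0; 0 0 0 0.005 -0.0065 0.0005 0; 0 0 0 0.0065 -0.0055 0.0005 0; 0 0 0 0.0075 -0.004 0.0005 0; 0 0 0 0.008 -0.0025 0.0005 0; 0 0 0 0.0085 -0.001 0.0005 0; 0 0 0 0.0085 0.0005 0.0005 0; 0 0 0 0.008 0.002 0.0005 0; 0 0 0 0.0075 0.004 0.0005 0; 0 0 0 0.007 0.005 0.0005 0; 0 0 0 0.0055 0.0065 0.0005 0
[[0.1667 0.1667 0.1701 0.1688 0.1664]
 [0.1687 0.1686 0.1662 0.1711 0.1682]
 [0.1698 0.1708 0.1686 0.1709 0.1652]
 [0.1671 0.1694 0.1688 0.1703 0.1703]
 [0.1618 0.167  0.1642 0.1638 0.1644]]
```

Request:
drive_tool:
  motion: "0.5 -0.2 0 0 -0.0085 0.0005 0; 0.5 -0.2 0 0.004 -0.0075 0.0005 0; 0.2 0 0 0.005 -0.0065 0.0005 0; 0.1 0 0 0.0065 -0.0055 0.0005 0; 0 0 0 0.0075 -0.004 0.0005 0; 0 0 0 0.008 -0.0025 0.0005 0; 0 0 0 0.0085 -0.001 0.0005 0; 0 0 0 0.0085 0.0005 0.0005 0; 0 0 0 0.008 0.002 0.0005 0; 0 0 0 0.0075 0.004 0.0005 0; 0 0 0 0.007 0.005 0.0005 0; 0 0 0 0.0055 0.0065 0.0005 0"

```text
clock: 11.82
position: [0.5535, -0.0641, 0.1886]
ee_rot: [-0.002, 0.989, 0.15, -0.016]
contact_force: [-3.8, 5.5, 11.8]
width: 0.0202
```

```bash
python3 -c "
from h import *
plan(12,-12)"
```

```text
clk 11.825 pos [ 0.5535 -0.0641  0.1886] w 0.0202 F [-3.84  5.48 11.77] M [ 1.02  0.76 -0.1 ]
tool shift [0.     0.     0.0006] turn [-0.47  1.75  0.34] q [-0.23  0.29  1.59 -0.01  1.29  1.04]
theta 75.17 r 0.0409
0 0 0 0.009 0.003 0.0005 0; 0 0 0 0.006 0.007 0.0005 0; 0 0 0 0.004 0.008 0.0005 0; 0 0 0 0.0025 0.009 0.0005 0; 0 0 0 0.001 0.009 0.0005 0; 0 0 0 -0.0015 0.0095 0.0005 0; 0 0 0 -0.003 0.0085 0.0005 0; 0 0 0 -0.005 0.008 0.0005 0; 0 0 0 -0.0065 0.0065 0.0005 0; 0 0 0 -0.0075 0.005 0.0005 0; 0 0 0 -0.0085 0.0035 0.0005 0; 0 0 0 -0.009 0.0015 0.0005 0
```

Request:
drive_tool:
  motion: "-0.2 0.7 0.3 0.009 0.003 0.0005 0; -0.2 0.6 0 0.006 0.007 0.0005 0; -0.1 0.4 0 0.004 0.008 0.0005 0; 0 0.2 0 0.0025 0.009 0.0005 0; 0 0 0 0.001 0.009 0.0005 0; 0 0 0 -0.0015 0.0095 0.0005 0; 0 0 0 -0.003 0.0085 0.0005 0; 0 0 0 -0.005 0.008 0.0005 0; 0 0 0 -0.0065 0.0065 0.0005 0; 0 0 0 -0.0075 0.005 0.0005 0; 0 0 0 -0.0085 0.0035 0.0005 0; 0 0 0 -0.009 0.0015 0.0005 0"

```text
clock: 13.32
position: [0.5792, -0.0888, 0.1896]
ee_rot: [-0.048, 0.988, 0.143, 0.036]
contact_force: [16.9, 5.6, -3.9]
width: 0.0203
```

```bash
python3 -c "
from h import *
plan(12,-13,r=.0445)"
```

```text
clk 13.325 pos [ 0.5792 -0.0888  0.1896] w 0.0203 F [16.91  5.65 -3.9 ] M [ 0.85 -3.31 -0.28]
tool shift [-0.0001  0.0001  0.0016] turn [-4.83 -4.89 -0.47] q [-0.35  0.3   1.58  0.13  1.24  0.9 ]
theta 22.31 r 0.0391
0 0 0 0.0055 0.0095 0.0005 0; 0 0 0 -0.0025 0.01 0.0005 0; 0 0 0 -0.0045 0.009 0.0005 0; 0 0 0 -0.0065 0.0075 0.0005 0; 0 0 0 -0.008 0.0065 0.0005 0; 0 0 0 -0.0095 0.004 0.0005 0; 0 0 0 -0.01 0.002 0.0005 0; 0 0 0 -0.01 -0 0.0005 0; 0 0 0 -0.01 -0.0025 0.0005 0; 0 0 0 -0.0085 -0.005 0.0005 0; 0 0 0 -0.008 -0.0065 0.0005 0; 0 0 0 -0.006 -0.008 0.0005 0
```

```bash
python3 -c "
from h import *
M=Rt();p=get_state()['position']
for o in(.022,.033,.044):
  q=p+M[:,2]*o;print(q.round(4),np.degrees(np.arctan2(q[1]-C[1],q[0]-C[0])).round(1),np.hypot(*(q[:2]-C)).round(4))
snap('scene','s6');snap('top','t6')
b=np.load('pics/s6.npz')['im'];cv2.imwrite('pics/s6c.png',cv2.resize(b[110:220,180:310,::-1],(709,600),interpolation=2))
b=np.load('pics/t6.npz')['im'];cv2.imwrite('pics/t6c.png',cv2.resize(b[180:280,330:450,::-1],(720,600),interpolation=2))
q=p+M[:,2]*.033;to(q[0],q[1],.188)
"
```

```text
[ 0.5804 -0.0864  0.1678] 24.6 0.0412
[ 0.5811 -0.0853  0.1569] 25.7 0.0423
[ 0.5817 -0.0841  0.1459] 26.7 0.0433
clk 13.425 pos [ 0.5784 -0.0891  0.1897] w 0.0202 F [14.61  5.48 -0.88] M [ 1.05 -2.87 -0.22]
tool shift [ 0.0035 -0.0027  0.0022] turn [-4.83 -4.81 -0.49] q [-0.35  0.3   1.58  0.12  1.24  0.9 ]
```

View pics/s6c.png

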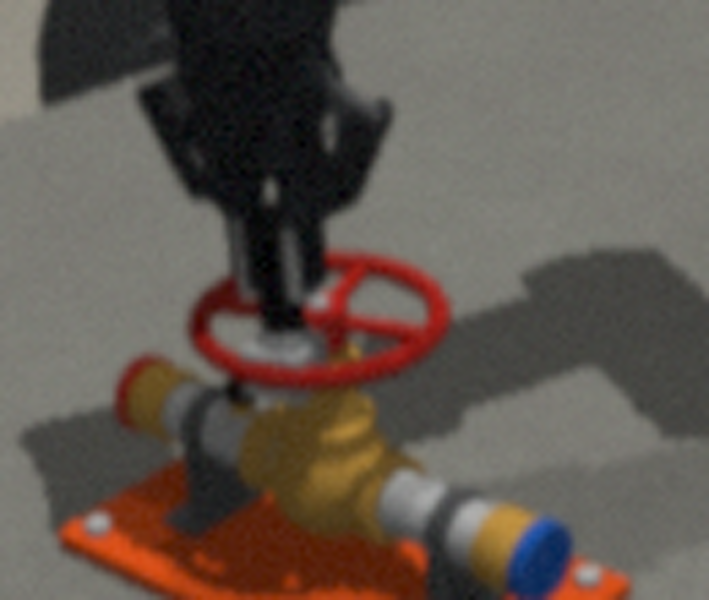

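View pics/t6c.png

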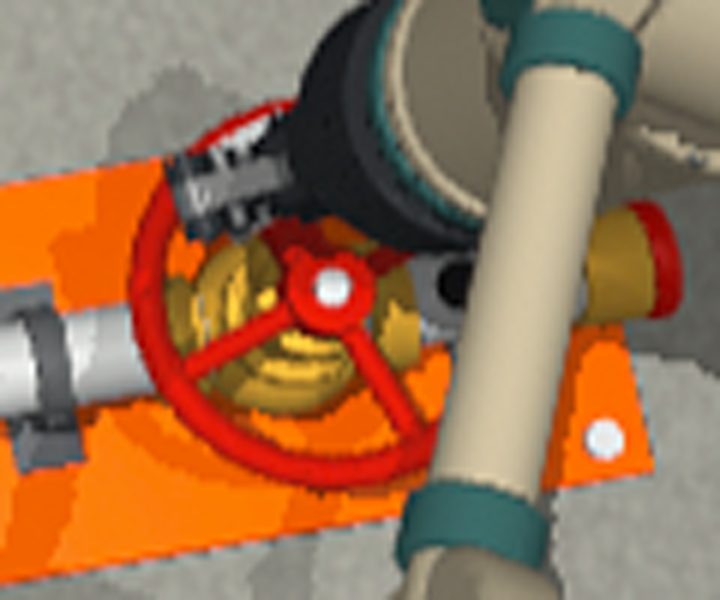

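The boss is at about 29° (top crop (235,145)), the tool has tilted about 5°, and the wheel has stopped turning. This could be the stop or it could be a jam. I'll straighten the tool, then test with a clean push.

Request:
drive_tool:
  motion: "-1.7 -1.7 -0.2 0.0015 -0.0015 0 0; -1.7 -1.7 -0.2 0.0015 -0.0015 0 0; -1.5 -1.5 -0.2 0.001 -0.001 0 0; 0 0 0 0 0 0 0"

```text
clock: 13.92
position: [0.5801, -0.0816, 0.1885]
ee_rot: [0.001, 0.989, 0.149, -0.003]
contact_force: [0.8, -2.2, 4.9]
width: 0.0203
```

```bash
python3 -c "
from h import *
plan(4,-8)
M=Rt();p=get_state()['position'];q=p+M[:,2]*.033;print(q,np.degrees(np.arctan2(q[1]-C[1],q[0]-C[0])))"
```

```text
clk 13.925 pos [ 0.5801 -0.0816  0.1885] w 0.0203 F [ 0.78 -2.17  4.94] M [-0.54 -0.19  0.01]
tool shift [ 0.     -0.      0.0005] turn [0.04 0.34 0.18] q [-0.26  0.32  1.55 -0.    1.28  1.02]
theta 30.68 r 0.0432
0 0 0 0.002 0.006 0.0005 0; 0 0 0 0 0.006 0.0005 0; 0 0 0 -0.0005 0.006 0.0005 0; 0 0 0 -0.0015 0.006 0.0005 0
[ 0.5799366  -0.08165288  0.15554443] 30.718083786879685
```

Request:
drive_tool:
  motion: "0 0.2 0 0.001 0.003 0.0005 0; 0 0 0 0.0005 0.003 0.0005 0"

```text
clock: 14.18
position: [0.5804, -0.0823, 0.1885]
ee_rot: [-0.005, 0.989, 0.148, -0.003]
contact_force: [-1.0, 3.8, 8.7]
width: 0.0206
```

```bash
python3 -c "
from h import *
plan(1,-8)
M=Rt();p=get_state()['position'];q=p+M[:,2]*.033;print(q,np.degrees(np.arctan2(q[1]-C[1],q[0]-C[0])))"
```

```text
clk 14.175 pos [ 0.5804 -0.0823  0.1885] w 0.0206 F [-0.96  3.83  8.66] M [0.57 0.3  0.03]
tool shift [0.     0.     0.0005] turn [-0.59  0.22  0.15] q [-0.26  0.32  1.54  0.01  1.28  1.01]
theta 29.7 r 0.0431
0 0 0 0.002 0.006 0.0005 0
[ 0.58019185 -0.08196858  0.15552415] 30.18302353262307
```

Request:
drive_tool:
  motion: "0 0 0 0.001 0.006 0.0005 0; 0 0 0 0.0005 0.006 0.0005 0"

```text
clock: 14.42
position: [0.5826, -0.0874, 0.1886]
ee_rot: [-0.012, 0.989, 0.148, -0.003]
contact_force: [-1.2, 3.6, 7.6]
width: 0.0203
```

```bash
python3 -c "
from h import *
plan(1,-8)
M=Rt();p=get_state()['position'];q=p+M[:,2]*.033;print(q,np.degrees(np.arctan2(q[1]-C[1],q[0]-C[0])))"
```

```text
clk 14.425 pos [ 0.5826 -0.0874  0.1886] w 0.0203 F [-1.24  3.56  7.56] M [ 0.58  0.21 -0.06]
tool shift [0.     0.     0.0006] turn [-1.39  0.18  0.07] q [-0.28  0.33  1.53  0.02  1.29  0.99]
theta 22.28 r 0.0428
0 0 0 0.0015 0.006 0.0005 0
[ 0.58229746 -0.08662151  0.15562883] 23.3667816361614
```

That was a jam, not the stop. With the tool straight, the wheel turns on at friction level (3.6 N) and now stands at 23°. The tilt builds up because each row starts from the measured pose, so I'll compensate for it in every row.

```bash
cat >> h.py <<'E'
def plan2(n,step,down=.0005,r=.044,kt=60,c=None,scale=1.0):
    c=C if c is None else np.array(c)
    s=get_state();M=Rt();p=s['position'];q=p+M[:,2]*.033
    th=np.arctan2(q[1]-c[1],q[0]-c[0]);to(p[0],p[1],.188)
    D=R.from_euler('z',16.9,degrees=True).as_matrix()@np.diag([1,-1,-1.])
    tr=np.degrees(R.from_matrix(M.T@D).as_rotvec())
    print('shank theta',np.degrees(th).round(2),'r',np.hypot(*(q[:2]-c)).round(4),'tcp r',np.hypot(*(p[:2]-c)).round(4))
    cum=p[:2]+0.;out=[]
    for i in range(1,n+1):
        a=th+np.radians(step)*i;t=c+r*np.array([np.cos(a),np.sin(a)])
        d=D.T@np.array([*(t-cum),0]);k=np.round(d[:2]*2000*scale)/2000
        cum=cum+(D@np.array([*k,0]))[:2]
        w=np.array([-kt*k[1],kt*k[0],0])+(tr/3 if i<=3 else 0);w=np.round(w,1)+0.
        out.append('%g %g %g %g %g %g 0'%(*w,k[0]+0.,k[1]+0.,down))
    print('; '.join(out))
E
python3 -c "
from h import *
plan2(8,-10)"
```

```text
clk 14.425 pos [ 0.5826 -0.0874  0.1886] w 0.0203 F [-1.24  3.56  7.56] M [ 0.58  0.21 -0.06]
tool shift [0.     0.     0.0006] turn [-1.39  0.18  0.07] q [-0.28  0.33  1.53  0.02  1.29  0.99]
shank theta 23.37 r 0.0428 tcp r 0.0428
-0.9 0.2 0 0.0015 0.0065 0.0005 0; -0.9 0 0 -0.0015 0.008 0.0005 0; -0.9 -0.1 0 -0.0025 0.007 0.0005 0; -0.4 -0.2 0 -0.0035 0.007 0.0005 0; -0.4 -0.3 0 -0.0045 0.006 0.0005 0; -0.3 -0.4 0 -0.006 0.005 0.0005 0; -0.2 -0.4 0 -0.0065 0.004 0.0005 0; -0.2 -0.4 0 -0.007 0.0025 0.0005 0
```

Request:
drive_tool:
  motion: "-0.9 0.2 0 0.0015 0.0065 0.0005 0; -0.9 0 0 -0.0015 0.008 0.0005 0; -0.9 -0.1 0 -0.0025 0.007 0.0005 0; -0.4 -0.2 0 -0.0035 0.007 0.0005 0; -0.4 -0.3 0 -0.0045 0.006 0.0005 0; -0.3 -0.4 0 -0.006 0.005 0.0005 0; -0.2 -0.4 0 -0.0065 0.004 0.0005 0; -0.2 -0.4 0 -0.007 0.0025 0.0005 0"

```text
clock: 15.42
position: [0.5839, -0.1019, 0.1891]
ee_rot: [-0.011, 0.99, 0.141, 0.018]
contact_force: [12.6, 7.0, -1.1]
width: 0.0198
```

```bash
python3 -c "
from h import *
plan2(8,-12)"
```

```text
clk 15.425 pos [ 0.5839 -0.1019  0.1891] w 0.0198 F [12.6   6.97 -1.05] M [ 1.19 -2.52  0.03]
tool shift [-0.      0.      0.0011] turn [-0.99 -2.23 -0.67] q [-0.31  0.31  1.56  0.04  1.25  0.96]
shank theta 3.53 r 0.042 tcp r 0.0409
-0.8 -0.7 -0.2 0 0.0085 0.0005 0; -0.8 -1 -0.2 -0.0045 0.008 0.0005 0; -0.7 -1.1 -0.2 -0.0065 0.0065 0.0005 0; -0.3 -0.4 0 -0.0075 0.0055 0.0005 0; -0.2 -0.5 0 -0.0085 0.0035 0.0005 0; -0.1 -0.5 0 -0.009 0.0015 0.0005 0; 0 -0.5 0 -0.009 0 0.0005 0; 0.2 -0.5 0 -0.009 -0.0025 0.0005 0
```

Request:
drive_tool:
  motion: "-0.5 -1 -0.3 0.0015 0.003 0.0005 0; -0.5 -1 -0.3 -0.001 0.004 0.0005 0; -0.2 -0.2 0 -0.002 0.005 0.0005 0"

```text
clock: 15.8
position: [0.5859, -0.1022, 0.1888]
ee_rot: [-0.01, 0.989, 0.145, 0.003]
contact_force: [2.6, 10.1, 6.9]
width: 0.0202
```

```bash
python3 -c "
from h import *
plan2(4,-12)"
```

```text
clk 15.8 pos [ 0.5859 -0.1022  0.1888] w 0.0202 F [ 2.57 10.11  6.9 ] M [ 1.99 -0.49  0.02]
tool shift [-0.      0.      0.0008] turn [-1.12 -0.53 -0.21] q [-0.3   0.33  1.53  0.02  1.28  0.97]
shank theta 2.87 r 0.043 tcp r 0.0429
-0.9 -0.3 -0.1 -0.002 0.008 0.0005 0; -0.9 -0.5 -0.1 -0.005 0.008 0.0005 0; -0.8 -0.5 -0.1 -0.006 0.0065 0.0005 0; -0.3 -0.5 0 -0.008 0.0055 0.0005 0
```

Request:
drive_tool:
  motion: "-0.6 -0.3 0 -0.0015 0.005 0.0005 0; -0.6 -0.2 0 -0.002 0.006 0.0005 0; -0.6 0 0 -0.002 0.007 0.0005 0"

```text
clock: 16.18
position: [0.5859, -0.1025, 0.1888]
ee_rot: [-0.013, 0.99, 0.143, 0.005]
contact_force: [1.2, 14.0, 8.5]
width: 0.0202
```

```bash
python3 -c "
from h import *
plan2(4,-12)
snap('scene','s7');snap('top','t7')
b=np.load('pics/s7.npz')['im'];cv2.imwrite('pics/s7c.png',cv2.resize(b[120:200,190:290,::-1],(750,600),interpolation=2))
b=np.load('pics/t7.npz')['im'];cv2.imwrite('pics/t7c.png',cv2.resize(b[180:280,330:450,::-1],(720,600),interpolation=2))
"
```

```text
clk 16.175 pos [ 0.5859 -0.1025  0.1888] w 0.0202 F [ 1.25 14.    8.5 ] M [ 2.75 -0.2  -0.08]
tool shift [-0.      0.      0.0008] turn [-1.39 -0.83 -0.41] q [-0.31  0.33  1.53  0.03  1.28  0.97]
shank theta 2.68 r 0.0431 tcp r 0.0429
-0.9 -0.4 -0.1 -0.002 0.008 0.0005 0; -0.9 -0.6 -0.1 -0.005 0.008 0.0005 0; -0.9 -0.6 -0.1 -0.006 0.0065 0.0005 0; -0.3 -0.5 0 -0.008 0.005 0.0005 0
```

View pics/t7c.png

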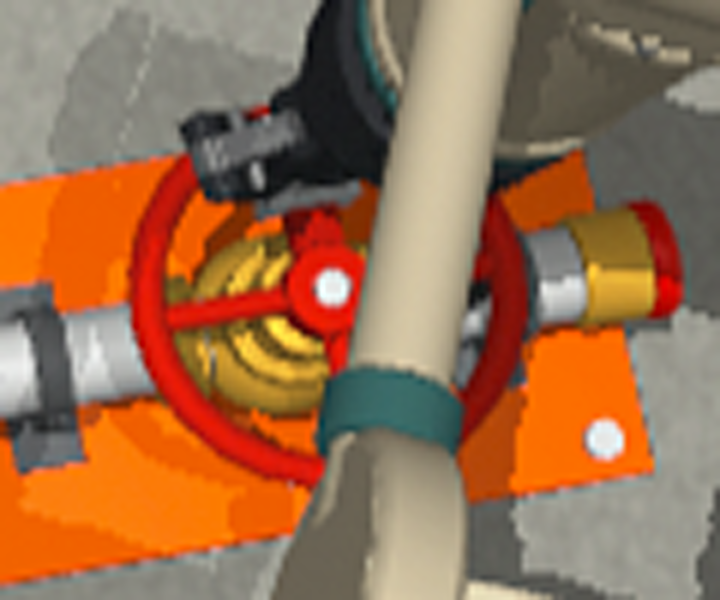

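View pics/s7c.png

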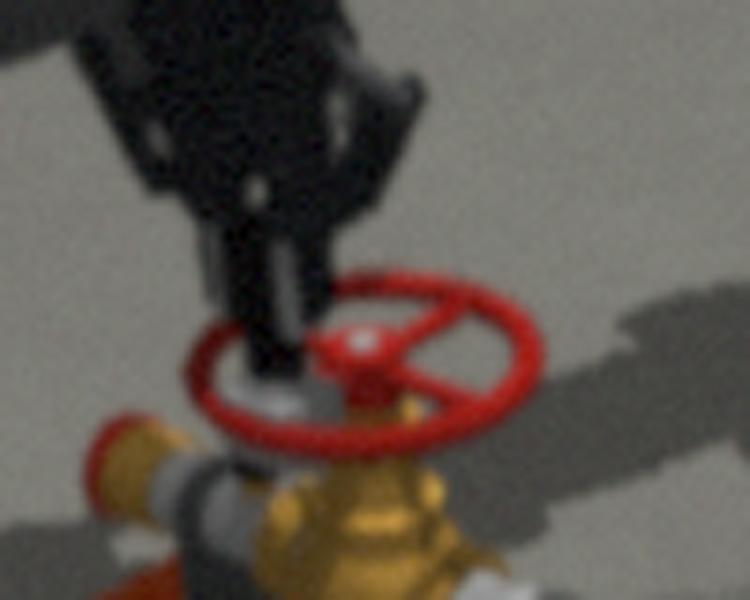

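Request:
drive_tool:
  motion: "-0.8 -0.4 0 -0.002 0.01 0.0005 0; -0.8 -0.2 0 -0.003 0.012 0.0005 0; -0.6 0 0 -0.003 0.012 0.0005 0"

```text
clock: 16.65
position: [0.5859, -0.1037, 0.1889]
ee_rot: [-0.027, 0.99, 0.141, 0.008]
contact_force: [0.9, 22.6, 10.1]
width: 0.0203
```

```bash
python3 -c "
from h import *
plan2(4,-12)
"
```

```text
clk 16.65 pos [ 0.5859 -0.1037  0.1889] w 0.0203 F [ 0.9  22.62 10.05] M [ 4.36 -0.21 -0.04]
tool shift [-0.      0.      0.0009] turn [-2.98 -1.32 -0.68] q [-0.33  0.33  1.53  0.06  1.29  0.94]
shank theta 2.37 r 0.0431 tcp r 0.0429
-1.4 -0.5 -0.2 -0.0015 0.007 0.0005 0; -1.5 -0.7 -0.2 -0.005 0.008 0.0005 0; -1.4 -0.8 -0.2 -0.0065 0.0065 0.0005 0; -0.3 -0.4 0 -0.0075 0.005 0.0005 0
```

With the tool straight, a 22.6 N tangential push (about 1 N m, 8 times the packing friction) didn't move the wheel, so this is the stop. The handle angle under this clockwise load is 2.4°. Top picture t7 shows the spokes at the stop and will serve as the reference. Next is the back-off, with a fixed allowance added to each row for friction loss.

```bash
cat >> h.py <<'E'
def plan3(n,step,extra=.0012,down=.0005,r=.044,kt=60,lead=0.):
    c=C;s=get_state();M=Rt();p=s['position'];q=p+M[:,2]*.033
    th=np.arctan2(q[1]-c[1],q[0]-c[0]);to(p[0],p[1],.188)
    D=R.from_euler('z',16.9,degrees=True).as_matrix()@np.diag([1,-1,-1.])
    tr=np.degrees(R.from_matrix(M.T@D).as_rotvec());sg=np.sign(step)
    print('shank theta',np.degrees(th).round(2),'r',np.hypot(*(q[:2]-c)).round(4),'tcp theta',np.degrees(np.arctan2(p[1]-c[1],p[0]-c[0])).round(2),'r',np.hypot(*(p[:2]-c)).round(4))
    cum=p[:2]+0.;out=[]
    for i in range(1,n+1):
        a=th+np.radians(step)*i;t=c+r*np.array([np.cos(a),np.sin(a)])
        am=a-np.radians(step)/2; ex=extra*sg*np.array([-np.sin(am),np.cos(am)])
        k0=D.T@np.array([*(t-cum),0]);k=np.round((D.T@np.array([*(t-cum+ex),0]))[:2]*2000)/2000
        cum=t
        w=np.array([-kt*k[1],kt*k[0],0])+(tr/3 if i<=3 else 0);w=np.round(w,1)+0.
        out.append('%g %g %g %g %g %g 0'%(*w,k[0]+0.,k[1]+0.,down))
    print('; '.join(out))
E
python3 -c "
from h import *
plan3(8,10)"
```

```text
clk 16.65 pos [ 0.5859 -0.1037  0.1889] w 0.0203 F [ 0.9  22.62 10.05] M [ 4.36 -0.21 -0.04]
tool shift [-0.      0.      0.0009] turn [-2.98 -1.32 -0.68] q [-0.33  0.33  1.53  0.06  1.29  0.94]
shank theta 2.37 r 0.0431 tcp theta -0.1 r 0.0429
-0.4 -0.3 -0.2 0.003 -0.01 0.0005 0; -0.5 -0.4 -0.2 0 -0.009 0.0005 0; -0.5 -0.5 -0.2 -0.0015 -0.0085 0.0005 0; 0.5 -0.2 0 -0.003 -0.0085 0.0005 0; 0.4 -0.3 0 -0.0045 -0.0075 0.0005 0; 0.4 -0.4 0 -0.006 -0.0065 0.0005 0; 0.3 -0.4 0 -0.007 -0.0055 0.0005 0; 0.3 -0.4 0 -0.0075 -0.0045 0.0005 0
```

Request:
drive_tool:
  motion: "-0.4 -0.3 -0.2 0.003 -0.01 0.0005 0; -0.5 -0.4 -0.2 0 -0.009 0.0005 0; -0.5 -0.5 -0.2 -0.0015 -0.0085 0.0005 0; 0.5 -0.2 0 -0.003 -0.0085 0.0005 0; 0.4 -0.3 0 -0.0045 -0.0075 0.0005 0; 0.4 -0.4 0 -0.006 -0.0065 0.0005 0; 0.3 -0.4 0 -0.007 -0.0055 0.0005 0; 0.3 -0.4 0 -0.0075 -0.0045 0.0005 0"

```text
clock: 17.65
position: [0.5443, -0.062, 0.1888]
ee_rot: [-0.016, 0.989, 0.147, -0.016]
contact_force: [4.8, -7.0, 0.6]
width: 0.0206
```

```bash
python3 -c "
from h import *
plan3(9,10)"
```

```text
clk 17.65 pos [ 0.5443 -0.062   0.1888] w 0.0206 F [ 4.84 -6.96  0.6 ] M [-1.49 -0.85  0.04]
tool shift [0.     0.     0.0008] turn [-2.13  1.57  0.06] q [-0.25  0.28  1.6   0.02  1.3   1.02]
shank theta 89.89 r 0.0425 tcp theta 88.2 r 0.0417
-0.4 0 0 -0.009 -0.0045 0.0005 0; -0.7 0 0 -0.009 -0.0005 0.0005 0; -0.8 0 0 -0.009 0.001 0.0005 0; -0.2 -0.5 0 -0.0085 0.0025 0.0005 0; -0.2 -0.5 0 -0.008 0.004 0.0005 0; -0.3 -0.4 0 -0.007 0.0055 0.0005 0; -0.4 -0.4 0 -0.006 0.0065 0.0005 0; -0.4 -0.3 0 -0.0045 0.0075 0.0005 0; -0.5 -0.2 0 -0.0035 0.008 0.0005 0
```

```bash
python3 -c "
from h import *
plan3(9,10,kt=15)"
```

```text
clk 17.65 pos [ 0.5443 -0.062   0.1888] w 0.0206 F [ 4.84 -6.96  0.6 ] M [-1.49 -0.85  0.04]
tool shift [0.     0.     0.0008] turn [-2.13  1.57  0.06] q [-0.25  0.28  1.6   0.02  1.3   1.02]
shank theta 89.89 r 0.0425 tcp theta 88.2 r 0.0417
-0.6 0.4 0 -0.009 -0.0045 0.0005 0; -0.7 0.4 0 -0.009 -0.0005 0.0005 0; -0.7 0.4 0 -0.009 0.001 0.0005 0; 0 -0.1 0 -0.0085 0.0025 0.0005 0; -0.1 -0.1 0 -0.008 0.004 0.0005 0; -0.1 -0.1 0 -0.007 0.0055 0.0005 0; -0.1 -0.1 0 -0.006 0.0065 0.0005 0; -0.1 -0.1 0 -0.0045 0.0075 0.0005 0; -0.1 -0.1 0 -0.0035 0.008 0.0005 0
```

Request:
drive_tool:
  motion: "-0.6 0.4 0 -0.009 -0.0045 0.0005 0; -0.7 0.4 0 -0.009 -0.0005 0.0005 0; -0.7 0.4 0 -0.009 0.001 0.0005 0; 0 -0.1 0 -0.0085 0.0025 0.0005 0; -0.1 -0.1 0 -0.008 0.004 0.0005 0; -0.1 -0.1 0 -0.007 0.0055 0.0005 0; -0.1 -0.1 0 -0.006 0.0065 0.0005 0; -0.1 -0.1 0 -0.0045 0.0075 0.0005 0; -0.1 -0.1 0 -0.0035 0.008 0.0005 0"

```text
clock: 18.77
position: [0.4995, -0.1022, 0.1887]
ee_rot: [-0.002, 0.989, 0.145, 0.007]
contact_force: [3.8, 3.9, 7.3]
width: 0.0203
```

```bash
python3 -c "
from h import *
plan3(9,10,kt=15)"
```

```text
clk 18.775 pos [ 0.4995 -0.1022  0.1887] w 0.0203 F [3.85 3.87 7.32] M [ 0.82 -0.58  0.03]
tool shift [-0.      0.      0.0007] turn [-0.13 -0.85 -0.18] q [-0.35  0.2   1.72  0.01  1.21  0.93]
shank theta 177.83 r 0.0431 tcp theta 178.13 r 0.0435
-0.2 -0.3 -0.1 -0.0025 0.008 0.0005 0; -0.2 -0.3 -0.1 -0.0005 0.009 0.0005 0; -0.2 -0.3 -0.1 0.001 0.009 0.0005 0; -0.1 0 0 0.0025 0.0085 0.0005 0; -0.1 0.1 0 0.004 0.008 0.0005 0; -0.1 0.1 0 0.005 0.007 0.0005 0; -0.1 0.1 0 0.0065 0.006 0.0005 0; -0.1 0.1 0 0.0075 0.005 0.0005 0; -0.1 0.1 0 0.008 0.0035 0.0005 0
```

Request:
drive_tool:
  motion: "-0.2 -0.3 -0.1 -0.0025 0.008 0.0005 0; -0.2 -0.3 -0.1 -0.0005 0.009 0.0005 0; -0.2 -0.3 -0.1 0.001 0.009 0.0005 0; -0.1 0 0 0.0025 0.0085 0.0005 0; -0.1 0.1 0 0.004 0.008 0.0005 0; -0.1 0.1 0 0.005 0.007 0.0005 0; -0.1 0.1 0 0.0065 0.006 0.0005 0; -0.1 0.1 0 0.0075 0.005 0.0005 0; -0.1 0.1 0 0.008 0.0035 0.0005 0"

```text
clock: 19.9
position: [0.5197, -0.1403, 0.1887]
ee_rot: [-0.012, 0.989, 0.148, -0.021]
contact_force: [-9.3, -3.6, 14.8]
width: 0.0202
```

```bash
python3 -c "
from h import *
plan3(9,10,kt=25)"
```

```text
clk 19.9 pos [ 0.5197 -0.1403  0.1887] w 0.0202 F [-9.29 -3.59 14.83] M [-0.83  1.88  0.19]
tool shift [0.     0.     0.0007] turn [-1.67  2.15  0.17] q [-0.39  0.27  1.62 -0.    1.3   0.88]
shank theta -124.35 r 0.0438 tcp theta -122.34 r 0.0435
-0.7 0.8 0.1 0.0045 0.0055 0.0005 0; -0.7 0.9 0.1 0.007 0.005 0.0005 0; -0.7 0.9 0.1 0.008 0.004 0.0005 0; -0.1 0.2 0 0.0085 0.0025 0.0005 0; 0 0.2 0 0.009 0.001 0.0005 0; 0 0.2 0 0.009 -0.0005 0.0005 0; 0 0.2 0 0.0085 -0.002 0.0005 0; 0.1 0.2 0 0.008 -0.0035 0.0005 0; 0.1 0.2 0 0.0075 -0.005 0.0005 0
```

Request:
drive_tool:
  motion: "-0.7 0.8 0.1 0.0045 0.0055 0.0005 0; -0.7 0.9 0.1 0.007 0.005 0.0005 0; -0.7 0.9 0.1 0.008 0.004 0.0005 0; -0.1 0.2 0 0.0085 0.0025 0.0005 0; 0 0.2 0 0.009 0.001 0.0005 0; 0 0.2 0 0.009 -0.0005 0.0005 0; 0 0.2 0 0.0085 -0.002 0.0005 0; 0.1 0.2 0 0.008 -0.0035 0.0005 0; 0.1 0.2 0 0.0075 -0.005 0.0005 0"

```text
clock: 21.02
position: [0.5559, -0.1456, 0.1888]
ee_rot: [0.015, 0.989, 0.149, -0.02]
contact_force: [-1.8, -13.4, 6.9]
width: 0.0203
```

```bash
python3 -c "
from h import *
plan3(9,10,kt=25)"
```

```text
clk 21.025 pos [ 0.5559 -0.1456  0.1888] w 0.0203 F [ -1.79 -13.4    6.88] M [-2.68  0.29  0.14]
tool shift [ 0.     -0.      0.0008] turn [1.31 2.57 0.2 ] q [-0.35  0.32  1.56 -0.05  1.29  0.94]
shank theta -74.83 r 0.0447 tcp theta -72.93 r 0.0439
0.4 1 0.1 0.0075 -0.0005 0.0005 0; 0.5 1.1 0.1 0.0085 -0.002 0.0005 0; 0.5 1.1 0.1 0.008 -0.0035 0.0005 0; 0.1 0.2 0 0.0075 -0.005 0.0005 0; 0.2 0.2 0 0.0065 -0.006 0.0005 0; 0.2 0.1 0 0.0055 -0.007 0.0005 0; 0.2 0.1 0 0.004 -0.008 0.0005 0; 0.2 0.1 0 0.0025 -0.0085 0.0005 0; 0.2 0 0 0.001 -0.009 0.0005 0
```

Request:
drive_tool:
  motion: "0.4 1.2 0.1 0.008 -0.0005 0.0005 0; 0.5 1.3 0.1 0.009 -0.002 0.0005 0; 0.5 1.3 0.1 0.0085 -0.0035 0.0005 0; 0.1 0.4 0 0.008 -0.005 0.0005 0; 0.2 0.3 0 0.007 -0.006 0.0005 0; 0.2 0.2 0 0.0055 -0.007 0.0005 0; 0.2 0.2 0 0.004 -0.008 0.0005 0; 0.2 0.1 0 0.0025 -0.0085 0.0005 0; 0.2 0 0 0.001 -0.009 0.0005 0"

```text
clock: 22.15
position: [0.5847, -0.1021, 0.1889]
ee_rot: [0.003, 0.989, 0.146, 0.011]
contact_force: [5.4, -4.3, 4.1]
width: 0.02
```

```bash
python3 -c "
from h import *
plan3(9,10,kt=20)"
```

```text
clk 22.15 pos [ 0.5847 -0.1021  0.1889] w 0.02 F [ 5.45 -4.25  4.11] M [-0.78 -1.01 -0.03]
tool shift [-0.     -0.      0.0009] turn [ 0.51 -1.2  -0.08] q [-0.29  0.32  1.55  0.    1.25  0.98]
shank theta 1.93 r 0.0424 tcp theta 2.07 r 0.0417
0.3 -0.3 0 0.0035 -0.008 0.0005 0; 0.3 -0.4 0 0 -0.009 0.0005 0; 0.3 -0.4 0 -0.0015 -0.0085 0.0005 0; 0.2 -0.1 0 -0.003 -0.0085 0.0005 0; 0.2 -0.1 0 -0.0045 -0.0075 0.0005 0; 0.1 -0.1 0 -0.0055 -0.007 0.0005 0; 0.1 -0.1 0 -0.007 -0.0055 0.0005 0; 0.1 -0.2 0 -0.0075 -0.0045 0.0005 0; 0.1 -0.2 0 -0.0085 -0.003 0.0005 0
```

Almost one turn has been backed off. Continuing.

Request:
drive_tool:
  motion: "0.3 -0.3 0 0.0035 -0.008 0.0005 0; 0.3 -0.4 0 0 -0.009 0.0005 0; 0.3 -0.4 0 -0.0015 -0.0085 0.0005 0; 0.2 -0.1 0 -0.003 -0.0085 0.0005 0; 0.2 -0.1 0 -0.0045 -0.0075 0.0005 0; 0.1 -0.1 0 -0.0055 -0.007 0.0005 0; 0.1 -0.1 0 -0.007 -0.0055 0.0005 0; 0.1 -0.2 0 -0.0075 -0.0045 0.0005 0; 0.1 -0.2 0 -0.0085 -0.003 0.0005 0"

```text
clock: 23.28
position: [0.5343, -0.0626, 0.1885]
ee_rot: [0.001, 0.989, 0.147, -0.007]
contact_force: [5.3, -4.2, 3.8]
width: 0.02
```

```bash
python3 -c "
from h import *
plan3(9,10,kt=15)"
```

```text
clk 23.275 pos [ 0.5343 -0.0626  0.1885] w 0.02 F [ 5.35 -4.19  3.83] M [-0.94 -1.02  0.03]
tool shift [0.     0.     0.0005] turn [-0.05  0.8  -0.01] q [-0.24  0.26  1.64 -0.01  1.25  1.04]
shank theta 102.6 r 0.0419 tcp theta 101.97 r 0.0419
0 0.1 0 -0.009 -0.002 0.0005 0; 0 0.1 0 -0.0085 0.0015 0.0005 0; -0.1 0.1 0 -0.0085 0.003 0.0005 0; -0.1 -0.1 0 -0.0075 0.0045 0.0005 0; -0.1 -0.1 0 -0.0065 0.006 0.0005 0; -0.1 -0.1 0 -0.0055 0.007 0.0005 0; -0.1 -0.1 0 -0.0045 0.0075 0.0005 0; -0.1 0 0 -0.003 0.0085 0.0005 0; -0.1 0 0 -0.0015 0.009 0.0005 0
```

Request:
drive_tool:
  motion: "0 0.1 0 -0.009 -0.002 0.0005 0; 0 0.1 0 -0.0085 0.0015 0.0005 0; -0.1 0.1 0 -0.0085 0.003 0.0005 0; -0.1 -0.1 0 -0.0075 0.0045 0.0005 0; -0.1 -0.1 0 -0.0065 0.006 0.0005 0; -0.1 -0.1 0 -0.0055 0.007 0.0005 0; -0.1 -0.1 0 -0.0045 0.0075 0.0005 0; -0.1 0 0 -0.003 0.0085 0.0005 0; -0.1 0 0 -0.0015 0.009 0.0005 0"

```text
clock: 24.4
position: [0.4998, -0.1108, 0.1886]
ee_rot: [-0.005, 0.989, 0.145, 0.004]
contact_force: [1.7, 4.7, 10.3]
width: 0.0198
```

```bash
python3 -c "
from h import *
plan3(9,9,kt=30)"
```

```text
clk 24.4 pos [ 0.4998 -0.1108  0.1886] w 0.0198 F [ 1.71  4.74 10.32] M [ 1.01 -0.19  0.05]
tool shift [-0.      0.      0.0006] turn [-0.5  -0.58 -0.28] q [-0.36  0.21  1.71  0.01  1.22  0.91]
shank theta -170.93 r 0.0435 tcp theta -170.5 r 0.0438
-0.4 -0.2 -0.1 -0.0005 0.0075 0.0005 0; -0.4 -0.2 -0.1 0.001 0.008 0.0005 0; -0.4 -0.1 -0.1 0.002 0.008 0.0005 0; -0.2 0.1 0 0.0035 0.0075 0.0005 0; -0.2 0.1 0 0.0045 0.007 0.0005 0; -0.2 0.2 0 0.0055 0.006 0.0005 0; -0.2 0.2 0 0.0065 0.005 0.0005 0; -0.1 0.2 0 0.007 0.004 0.0005 0; -0.1 0.2 0 0.0075 0.003 0.0005 0
```

Request:
drive_tool:
  motion: "-0.4 -0.2 -0.1 -0.0005 0.0075 0.0005 0; -0.4 -0.2 -0.1 0.001 0.008 0.0005 0; -0.4 -0.1 -0.1 0.002 0.008 0.0005 0; -0.2 0.1 0 0.0035 0.0075 0.0005 0; -0.2 0.1 0 0.0045 0.007 0.0005 0; -0.2 0.2 0 0.0055 0.006 0.0005 0; -0.2 0.2 0 0.0065 0.005 0.0005 0; -0.1 0.3 0 0.007 0.004 0.0005 0"

```text
clock: 25.4
position: [0.5152, -0.1366, 0.1885]
ee_rot: [-0.009, 0.989, 0.148, -0.015]
contact_force: [-10.0, -3.2, 15.8]
width: 0.0204
```

```bash
python3 -c "
from h import *
plan3(9,9,kt=40)"
```

```text
clk 25.4 pos [ 0.5152 -0.1366  0.1885] w 0.0204 F [-9.99 -3.22 15.83] M [-0.59  1.92  0.12]
tool shift [0.     0.     0.0005] turn [-1.24  1.57  0.07] q [-0.39  0.26  1.64 -0.    1.28  0.89]
shank theta -131.55 r 0.0436 tcp theta -130.11 r 0.0432
-0.7 0.7 0 0.0035 0.006 0.0005 0; -0.6 0.7 0 0.0055 0.0055 0.0005 0; -0.6 0.8 0 0.0065 0.005 0.0005 0; -0.1 0.3 0 0.007 0.0035 0.0005 0; -0.1 0.3 0 0.0075 0.0025 0.0005 0; -0.1 0.3 0 0.008 0.0015 0.0005 0; 0 0.3 0 0.008 0 0.0005 0; 0.1 0.3 0 0.008 -0.0015 0.0005 0; 0.1 0.3 0 0.0075 -0.0025 0.0005 0
```

Request:
drive_tool:
  motion: "-0.6 0.8 0 0.0045 0.007 -0.0005 0; -0.6 0.8 0 0.0065 0.006 0 0; -0.5 0.8 0 0.0075 0.005 0 0; -0.1 0.4 0 0.0085 0.0035 0 0; -0.1 0.4 0 0.0085 0.0025 0 0; -0.1 0.4 0 0.009 0.0015 0 0; 0 0.4 0 0.009 0 0 0; 0.1 0.4 0 0.009 -0.001 0 0"

```text
clock: 26.4
position: [0.544, -0.1479, 0.1886]
ee_rot: [0.002, 0.989, 0.15, -0.015]
contact_force: [-4.6, -11.0, 9.4]
width: 0.0201
```

```bash
python3 -c "
from h import *
plan3(8,8,kt=40,down=.0)"
```

```text
clk 26.4 pos [ 0.544  -0.1479  0.1886] w 0.0201 F [ -4.59 -11.04   9.44] M [-2.14  1.03  0.15]
tool shift [0.     0.     0.0006] turn [-0.    1.74  0.41] q [-0.38  0.3   1.58 -0.02  1.29  0.9 ]
shank theta -90.01 r 0.0446 tcp theta -88.77 r 0.0443
0 0.8 0.1 0.0065 0.001 0 0; 0 0.9 0.1 0.0075 0.0005 0 0; 0 0.9 0.1 0.0075 -0.0005 0 0; 0.1 0.3 0 0.007 -0.0015 0 0; 0.1 0.3 0 0.007 -0.0025 0 0; 0.1 0.3 0 0.0065 -0.0035 0 0; 0.2 0.2 0 0.006 -0.004 0 0; 0.2 0.2 0 0.0055 -0.005 0 0
```

Request:
drive_tool:
  motion: "0 0.8 0.1 0.007 0.0005 0 0; 0 0.9 0.1 0.008 -0.0005 0 0; 0 0.9 0.1 0.0085 -0.0015 0 0; 0.1 0.4 0 0.0085 -0.0025 0 0; 0.1 0.4 0 0.008 -0.0035 0 0; 0.1 0.3 0 0.0075 -0.0045 0 0; 0.2 0.2 0 0.0065 -0.0055 0 0; 0.2 0.2 0 0.006 -0.006 0 0"

```text
clock: 27.4
position: [0.5781, -0.1296, 0.1887]
ee_rot: [0.009, 0.989, 0.149, -0.0]
contact_force: [1.4, -7.4, 4.2]
width: 0.0199
```

```bash
python3 -c "
from h import *
plan3(6,6,kt=30,down=.0)"
```

```text
clk 27.4 pos [ 0.5781 -0.1296  0.1887] w 0.0199 F [ 1.37 -7.37  4.25] M [-1.33 -0.43  0.1 ]
tool shift [ 0.     -0.      0.0007] turn [0.99 0.16 0.23] q [-0.33  0.32  1.54 -0.02  1.27  0.95]
shank theta -37.06 r 0.044 tcp theta -36.53 r 0.0436
0.4 0.2 0.1 0.0045 -0.003 0 0; 0.4 0.2 0.1 0.004 -0.004 0 0; 0.5 0.2 0.1 0.0035 -0.0045 0 0; 0.2 0.1 0 0.003 -0.005 0 0; 0.2 0.1 0 0.0025 -0.005 0 0; 0.2 0.1 0 0.002 -0.0055 0 0
```

Request:
drive_tool:
  motion: "0.4 0.2 0.1 0.005 -0.0035 0 0; 0.4 0.2 0.1 0.0045 -0.0045 0 0; 0.4 0.2 0 0.004 -0.005 0 0; 0.2 0.1 0 0.003 -0.005 0 0; 0.1 0.1 0 0.0025 -0.005 0 0; 0 0 0 0 0 0 0"

```text
clock: 28.15
position: [0.5856, -0.1086, 0.1886]
ee_rot: [-0.0, 0.989, 0.147, 0.0]
contact_force: [3.5, -0.3, 4.9]
width: 0.0197
```

```bash
python3 -c "
from h import *
plan3(3,5,kt=30,down=.0)
snap('top','t8')
b=np.load('pics/t8.npz')['im'];cv2.imwrite('pics/t8c.png',cv2.resize(b[180:280,330:450,::-1],(720,600),interpolation=2))"
```

```text
clk 28.15 pos [ 0.5856 -0.1086  0.1886] w 0.0197 F [ 3.5  -0.31  4.94] M [ 0.1  -0.73 -0.05]
tool shift [-0.      0.      0.0006] turn [-0.03 -0.01  0.01] q [-0.3   0.33  1.53  0.    1.28  0.98]
shank theta -6.72 r 0.0429 tcp theta -6.74 r 0.0429
0.1 0.1 0 0.003 -0.0045 0 0; 0.1 0 0 0.0015 -0.005 0 0; 0.1 0 0 0.001 -0.005 0 0
```

View pics/t8c.png

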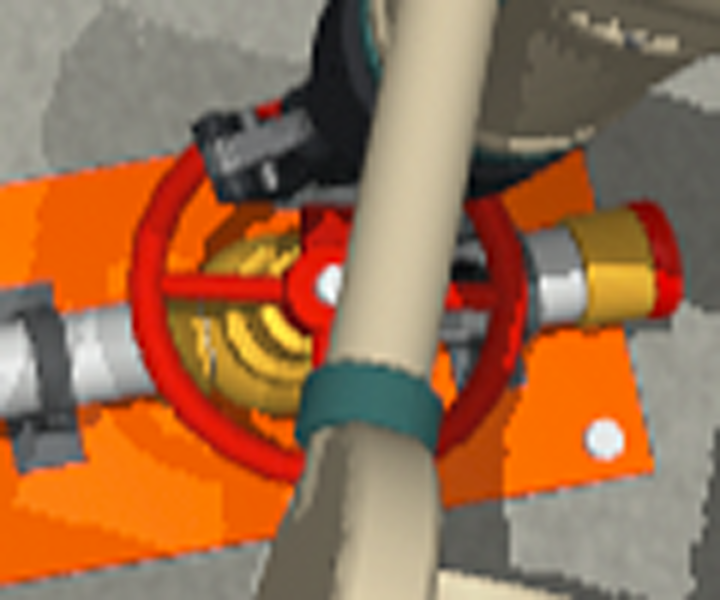

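```bash
cat >> h.py <<'E'
def spoke(tag,show=False):
    im=np.load(f'pics/{tag}.npz')['im'].astype(int)
    red=(im[...,0]>110)&(im[...,1]<60)&(im[...,2]<60)
    pts=[]
    ch,cv=proj('top',[*C0,.157])
    for v in range(200,250):
        for u in range(340,390):
            if red[v,u]:
                w=ray('top',u,v,.157)[:2]-C0; r=np.hypot(*w)
                if .022<r<.050:
                    a=np.degrees(np.arctan2(w[1],w[0]))
                    if 70<a<130: pts.append((a,w))
    W=np.array([p[1] for p in pts]);m=W.mean(0);u_,s_,vt=np.linalg.svd(W-m);d=vt[0]*np.sign(vt[0][1])
    return len(pts),np.degrees(np.arctan2(d[1],d[0])).round(2),np.degrees(np.arctan2(m[1],m[0])).round(2),(m).round(4)
C0=np.array([.5425,-.1045])
E
python3 -c "
from h import *
for t in ('t7','t8','t6','t4','top0'): print(t,spoke(t))"
```

```text
t7 (68, np.float64(93.01), np.float64(96.59), array([-0.0041,  0.0359]))
t8 (63, np.float64(84.27), np.float64(85.59), array([0.0028, 0.0361]))Traceback (most recent call last):
  File "<string>", line 3, in <module>
    for t in ('t7','t8','t6','t4','top0'): print(t,spoke(t))
                                                   ~~~~~^^^
  File "h.py", line 80, in spoke
    w=ray('top',u,v,.157)[:2]-C0; r=np.hypot(*w)
      ~~~^^^^^^^^^^^^^^^^
  File "h.py", line 17, in ray
    p=pt(n,u,v,1.0);o=np.array(camera_model(n)['cam_to_world'])[:3,3]
  File "h.py", line 6, in pt
    c=camera_model(n);K=np.array(c['camera_matrix']);T=np.array(c['cam_to_world'])
ValueError: time passes only in moves, steps and waits
```

Request:
drive_tool:
  motion: "0.1 0.1 0 0.003 -0.0045 0 0; 0.1 0 0 0.0015 -0.005 0 0; 0 0 0 0 0 0 0"

```text
clock: 28.58
position: [0.5854, -0.0991, 0.1886]
ee_rot: [-0.001, 0.989, 0.147, -0.001]
contact_force: [3.1, 0.2, 5.4]
width: 0.0202
```

```bash
cat >> h.py <<'E'
import os,pickle
if not os.path.exists('cam.pkl'):
    pickle.dump({n:camera_model(n) for n in('top','scene')},open('cam.pkl','wb'))
_c=pickle.load(open('cam.pkl','rb'))
camera_model=lambda n:_c[n]
E
python3 -c "
from h import *
plan3(3,4,kt=30,down=.0)
snap('top','t9')
for t in ('t7','t8','t9','t6','t4','top0'):
  try: print(t,spoke(t))
  except Exception as e: print(t,e)"
```

```text
clk 28.575 pos [ 0.5854 -0.0991  0.1886] w 0.0202 F [3.09 0.23 5.42] M [-0.12 -0.53  0.02]
tool shift [0.     0.     0.0006] turn [-0.18  0.12  0.  ] q [-0.29  0.33  1.53  0.    1.28  0.99]
shank theta 6.14 r 0.0426 tcp theta 6.03 r 0.0427
0.1 0.1 0 0.002 -0.004 0 0; 0.1 0.1 0 0.0005 -0.0045 0 0; 0.1 0 0 0 -0.0045 0 0
t7 (68, np.float64(93.01), np.float64(96.59), array([-0.0041,  0.0359]))
t8 (63, np.float64(84.27), np.float64(85.59), array([0.0028, 0.0361]))
t9 (69, np.float64(92.72), np.float64(96.04), array([-0.0038,  0.0362]))
t6 (69, np.float64(138.81), np.float64(115.77), array([-0.0155,  0.032 ]))
t4 (4, np.float64(148.93), np.float64(76.04), array([0.01  , 0.0401]))
top0 (3, np.float64(149.16), np.float64(75.77), array([0.0101, 0.0399]))
```

```bash
python3 -c "
from h import *
snap('scene','s9')
a=np.load('pics/t7.npz')['im'];b=np.load('pics/t9.npz')['im']
f=lambda x:cv2.resize(x[185:270,345:415,::-1],(390,474),interpolation=2)
cv2.imwrite('pics/cmp.png',np.hstack([f(a),f(b)]))
for dx in (0,):
  A=(a[215:245,352:378,0].astype(float)-a[215:245,352:378,1]).clip(0);B=(b[215:245,352:378,0].astype(float)-b[215:245,352:378,1]).clip(0)
# soft-mask spoke rows centroid per column
def cen(x):
  out=[]
  for u in range(359,375):
    col=x[222:242,u].astype(float);w=((col[:,0]-100).clip(0)*(60-col[:,1]).clip(0));out.append((w*np.arange(222,242)).sum()/max(w.sum(),1))
  return np.array(out).round(1)
print(cen(a));print(cen(b))
b=np.load('pics/s9.npz')['im'];cv2.imwrite('pics/s9c.png',cv2.resize(b[110:380,180:450,::-1],(600,600),interpolation=2))
"
```

```text
[235.2 233.2 231.9 231.8 231.9 231.2 231.4 231.2 230.9 231.1 230.7 230.4
 230.5 230.1 230.  230. ]
[235.3 233.6 231.9 231.8 231.4 231.1 231.4 231.2 230.9 231.1 230.6 230.4
 230.3 230.1 230.  230. ]
```

View pics/cmp.png

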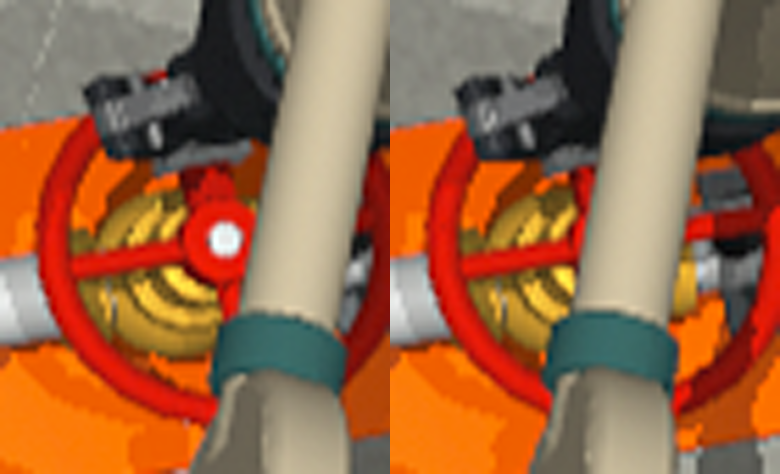

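View pics/s9c.png

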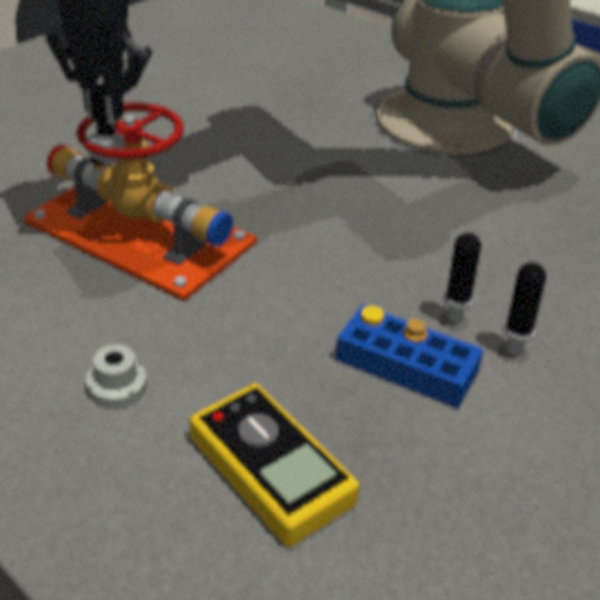

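Request:
drive_tool:
  motion: "0 0 0 0 0 0.0005 0; 0 0 0 0 0 0.0005 0; 0 0 0 0 0 0.0005 0"

```text
clock: 29.05
position: [0.5855, -0.0991, 0.1886]
ee_rot: [-0.001, 0.989, 0.147, -0.001]
contact_force: [2.1, -1.8, 6.7]
width: 0.02
```

```bash
python3 -c "
from h import *
plan3(1,4)
snap('top','t10');snap('scene','s10');plan3(1,4)
for t in('t7','t9','t10'):print(spoke(t))
def cen(x):
  out=[]
  for u in range(361,375):
    col=x[222:242,u].astype(float);w=((col[:,0]-100).clip(0)*(60-col[:,1]).clip(0));out.append((w*np.arange(222,242)).sum()/max(w.sum(),1))
  return np.array(out).round(1)
print(cen(np.load('pics/t10.npz')['im']))
b=np.load('pics/s10.npz')['im'];cv2.imwrite('pics/s10c.png',cv2.resize(b[130:190,195:265,::-1],(700,600),interpolation=2))"
```

```text
clk 29.05 pos [ 0.5855 -0.0991  0.1886] w 0.02 F [ 2.11 -1.78  6.67] M [-0.42 -0.3   0.02]
tool shift [0.     0.     0.0006] turn [-0.17  0.07  0.01] q [-0.29  0.33  1.53  0.    1.28  0.99]
shank theta 6.21 r 0.0427 tcp theta 6.1 r 0.0428
0.2 0.1 0 0.002 -0.004 0.0005 0
clk 29.15 pos [ 0.5855 -0.0991  0.1885] w 0.0202 F [ 2.17 -2.16  7.37] M [-0.41 -0.3   0.06]
tool shift [0.     0.     0.0005] turn [-0.17  0.08  0.01] q [-0.29  0.33  1.53  0.    1.28  0.99]
shank theta 6.2 r 0.0427 tcp theta 6.08 r 0.0427
0.2 0.1 0 0.002 -0.004 0.0005 0
(68, np.float64(93.01), np.float64(96.59), array([-0.0041,  0.0359]))
(69, np.float64(92.72), np.float64(96.04), array([-0.0038,  0.0362]))
(70, np.float64(93.27), np.float64(96.18), array([-0.0039,  0.0362]))
[231.9 231.8 231.4 231.1 231.4 231.2 230.9 231.  230.6 230.4 230.3 230.
 230.  230. ]
```

View pics/s10c.png

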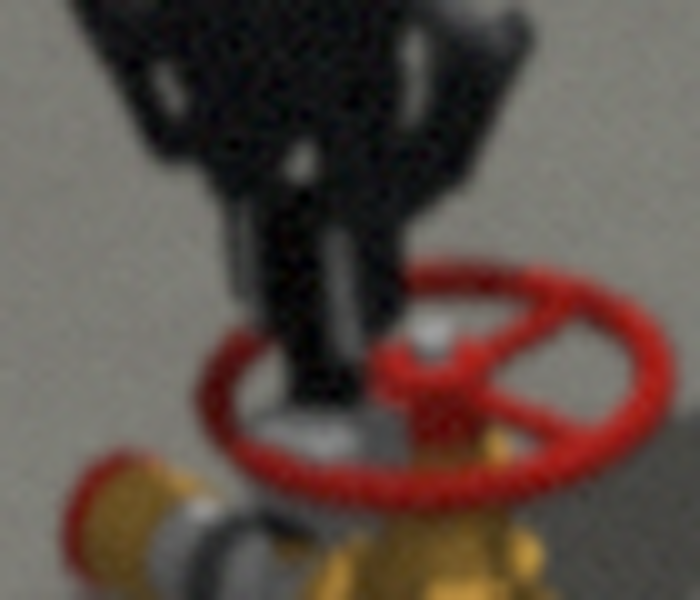

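The collar sits on the boss at crop (325,430). The stem at (432,335) stands higher than at the stop, as two turns open should give. The spoke angle matches the stop reference within about 0.5°, and the wheel is still. I'm handing the job in.

```bash
python3 -c "
from rig import sign_off
print(sign_off())"
```

```text
the job is handed in; nothing more can be done
None
```

The valve is backed off two full turns from its stop, and the gripper still holds the handle home in the wheel. I handed the job in at about 29 s.

- **Handle:** I took the smallest black handle from the rack and pushed it home in the wheel socket. It seated hard at about 17 N, and the collar rests on the boss.
- **Shut:** Turning clockwise, the wheel jammed once at about 29° because the tool had tilted. I straightened the tool and carried on to the real stop, where a 22.6 N push (about 8 times the packing friction) did not move it.
- **Backed off:** I counted two turns anticlockwise. The spoke angle matches the picture taken at the stop to about 0.5°, and the handle angle agrees with this once the socket's play is allowed for (about 4° of a 724° change). The stem also stands visibly higher than at the stop.
- **Last checks:** The wheel was still, with a light downward push of about 7 N on the handle. The plug, pin, meter, coupling and the two larger handles looked undisturbed in the last picture, which I judged by eye.

The two spoke measures differed slightly: one gave 0.3° and the other 0.4–0.5°. The camera views of the wheel centre disagreed by a few millimetres at first, but the handle still seated on the first try.

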